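Tip the bearing balls from the spouted scoop into the clamped flask

ROBOT

A 6-joint arm with a two-finger parallel gripper is mounted at the origin on the work surface. World frame = base frame: x ahead of the robot, y to its left, z up, the work surface at z = 0. Lengths are in mm, angles in rad, forces in N, time in s.
With the tool pointing down it reaches from about 275 to 1000 mm from the base axis. Payload 8.4 kg.
Tool frame: the origin (TCP) lies between the finger pads; the fingertips stand 8 mm ahead of it and the grasp point (between the pads) lies 11 mm behind it (tcp_to_tips is the distance from the TCP to the fingertips, in mm); z points along the fingers, y is the line along which they close (so a half turn about z gives the same grasp; the last joint's range is limited). The gripper opens to 85 mm and grips with 20 to 120 N. Pads are 22 mm wide; open, the fingers measure 114 mm over their backs; the gripper's body (76 mm by 85 mm) begins 54 mm behind the grasp point. The pads swing forward as they close: fully open they stand 13 mm farther back than shut.
Start: joints at [1.114, 0.353, 1.633, -0, 1.155, -0.002], TCP at [274.551, 561.471, 239.281] pointing down, gripper open.
Joint ranges: [-2.63, 2.63], [-0.92, 2.1], [0.06, 2.66], [-1.3, 4.44], [0, 2.69], [-3.02, 3.02]. Speed limits (rad/s): [2.22, 2.22, 2.79, 3.14, 3.14, 3.14].

INTERFACE

Orientations are given as [roll, pitch, yaw] about the fixed x, y, z axes, in that order (R = Rz(yaw) Ry(pitch) Rx(roll)).
In Python, from rig import * gives the robot as it stands.
- The arm moves only by the tool step_arm, never from a script. Its argument "motion" is a list of rows, each an object with "claw": the finger opening in mm, from 0 to 85.4; "delta_pos": the shift along the tool's x, y, z in mm, a list of three; "turn": the turn about the tool's z in rad. In form: [{"claw": claw, "delta_pos": [dx, dy, dz], "turn": turn}, ...]. A call has 1 to 8 rows; each row shifts and turns the commanded pose from where the row before left it, along the tool's axes as they then stand; what a row does not reach is not made up. A row lasts 1/12 s, in which the tool goes at most 41.7 mm and 7.16 degrees, less where a joint would pass 70% of its speed; a pose out of reach is approached as far as the arm can. A call is refused whole if a number of a shift passes 41.7 or a number of a turn 0.125, either way. A call with a gripper value outside its range is refused whole. The fingers move at their own pace and stop on an object; "force" is the grip in N (left out, the last holds). Time passes only in rows, so rows that do not move let the fingers close. It gives the time, the measured TCP pose, the force, the opening and the grip force at its end, in the units of the state.
- sense(): the state, without advancing time (a new reading comes with each control period).
- grab_frame(name): name is "scene" or "top"; returns a dict with "img" (400x640x3 uint8, red, green, blue), "vertical_fov" (degrees; the focal length in pixels is half the picture's height over the tangent of half this angle, whatever the lens; pixels are square), "cx", "cy" (the principal point, pixels), "D" ([k1, k2, p1, p2, k3] as OpenCV has them; the pictures are not rectified), "R" (3x3) and "t" (3): a world point X has camera coordinates R X + t. Camera axes: x right, y down, z forward; pixel columns grow to the right and rows downward; lengths in mm; the calibration is good to about 2 mm. A picture is of the moment at which its call begins. There is no depth.
- sign_off(): hands the job in; it is judged then, once.
The state is a dict: "clock": time; "qpos": joint angles; "qvel": joint speeds; "joint_efforts": joint torques, N m; "eef_pos": TCP position; "tcp_rot": TCP orientation; "contact_force": force on the tool from outside, world axes, zero at the start; "wrist_torque": the same for the moment, N m; "opening": opening from 0.0 (shut) to 1.0 (fully open); "grasp_force": force on a finger pad.
Only numpy, scipy, OpenCV 4.12 (cv2) and the standard library are available. Lean on these libraries where they do the work, as an engineer would, in place of code of your own. Each camera call takes 0.05 s, during which the arm holds its last target. There are 200 camera calls.

TASK

Pick up the spouted scoop that holds two bearing balls by its wooden handle, carry it level and rest its lip just inside the narrow mouth of the open flask clamped in the regripping fixture. Only then tip it, keeping the lip at the mouth until both balls have dropped into the flask, and let no ball land on the bench. Then stand the empty scoop upright on the bench and let go.

Things in the scene. Friction and masses are not known exactly. Their poses are not given: they have to be found in the camera images.
- scoop_grip (a point): Centre of the spouted scoop's upright wooden handle (30 mm along x, 18 along y, top 72 mm high), 55 mm above the scoop's flat underside. Scoop axes: x level towards the lip, y across (grip the two y faces from above), z up. 160 g sheet metal, foot 50 mm wide; beside the handle all is under 29 mm high. The wider, box-shaped, empty scoop with no spout nearby is not used; the two may swap places.
- scoop_lip (a point): Lip of that scoop: middle of the lower edge of the spout's tip, 150.5 mm ahead (+x) of the handle point and 46.6 mm below it, 8.4 mm above the underside; scoop axes. The spout is 24 mm wide outside; its last 28 mm is a down-turned beak, the floor (2 mm thick) falling 16 mm to the tip. The foot plate begins 69 mm behind the lip.
- flask_mouth (a point): Centre of the clamped flask's mouth, at the rim, 115 mm above the bench; z up. Mouth 46 mm across inside, rim 3 mm thick, neck 52 mm across and 23 mm long over a 76 mm body, 91 mm deep. Immovable, in the fixture's iron jaws; big black knob on its +y side. Jaws and knob stay 39 mm or more below the rim. A wide open cup and a stoppered flask, not in the fixture, are not used.
- ball_a_center (a point): Centre of one steel bearing ball, 15 mm across, 14 g, starting at the back of the scoop's trough (26 mm wide inside, walls 18 mm high). The trough floor rises 11 degrees towards the lip, so balls stay at the back while the scoop is level and roll out once it tips nose-down beyond that; 25 to 30 degrees empties it.
- ball_b_center (a point): Centre of the other bearing ball, the same size, lying in the same trough.
Things that resemble listed ones, but are neither listed nor needed, are in the scene too. Of the things that look like the part that bears flask_mouth, take the one that is farthest from the robot's base at the start.

How it is judged:
By the outcome, as a careful person would: the job done as asked, in the order asked, and still so for the second after the job is handed in, with the robot touching nothing.
It also fails if it takes over 61 s, if anything falls off the work surface, if the arm or the gripper's body presses on something with over 40 N, if the wrist force passes 120 N, or if a joint passes its speed limit or range.

## Working session

There is one attempt and no reset: what is moved stays moved. The work goes in short steps, Python scripts to look and compute and a tool call to move; the robot and the scene stay as the last step left them, time stands still between calls to the robot, and variables do not carry over. Pictures are saved under pics/ and viewed, at most 10 in all, crops included, and the job is handed in when it is done.

Besides the shell and the picture viewer there is one more tool, called as a command line: name --argument value ..., lists and objects as JSON in quotes. step_arm: Moves the arm, as the interface text tells. Its arguments: {"type":"object","properties":{"motion":{"type":"array","items":{"type":"object","properties":{"claw":{"type":"number"},"delta_pos":{"type":"array","items":{"type":"number"}},"turn":{"type":"number"}}}},"force":{"type":"number"}},"required":["motion"]}

```bash
mkdir -p pics
python3 - <<'E'
from rig import *
import cv2,pickle
s=sense();print(s)
for n in("scene","top"):
    f=grab_frame(n);pickle.dump(f,open(n+'.pkl','wb'));cv2.imwrite(f'pics/{n}0.png',f['img'][:,:,::-1]);print(n,f['vertical_fov'],f['cx'],f['cy'],f['D'],f['R'],f['t'])
E
```

```text
{'clock': 0.0, 'qpos': array([ 1.11357138e+00,  3.53677747e-01,  1.63415663e+00,  1.30124087e-05,
        1.15520612e+00, -2.37753777e-03]), 'qvel': array([ 0.00056832, -0.00046588,  0.00093635,  0.00042685, -0.00130962,
       -0.00103227]), 'joint_efforts': array([-4.57595925e-04, -6.05263495e+01, -3.42062581e+01,  3.09356892e-05,
        9.29452654e-03, -1.23116749e-05]), 'eef_pos': array([274.34930282, 561.03048513, 238.53356788]), 'tcp_rot': array([-3.14014484e+00, -1.53394225e-05,  2.68673997e+00]), 'contact_force': array([ 0.88469873,  0.34928326, -0.17904588]), 'wrist_torque': array([-0.00332338, -0.03311338, -0.02580938]), 'grasp_force': 0.0, 'opening': 0.9992551779322576}
scene 56.40207943729353 320.7175218126898 200.7147460042985 [0.02658165 0.         0.         0.         0.        ] [[ 0.37587723  0.92664141  0.00721094]
 [ 0.71283367 -0.28415995 -0.6411874 ]
 [-0.59210174  0.24614795 -0.76735045]] [-106.61611589 -270.35217139 1289.25772928]
top 54.62741508894887 311.8625363408704 200.15838953902863 [-0.09075367  0.          0.          0.          0.        ] [[-0.01565626 -0.99961842 -0.02275741]
 [-0.98512513  0.01931656 -0.17074937]
 [ 0.17112381  0.0197456  -0.98505165]] [ -34.1132445   448.77643249 1085.28007537]
```

View pics/scene0.png

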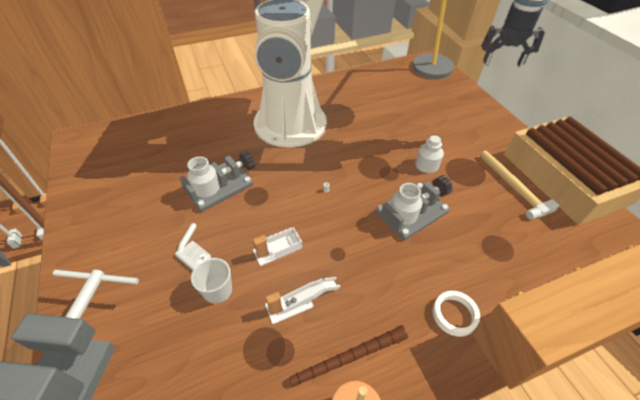

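View pics/top0.png

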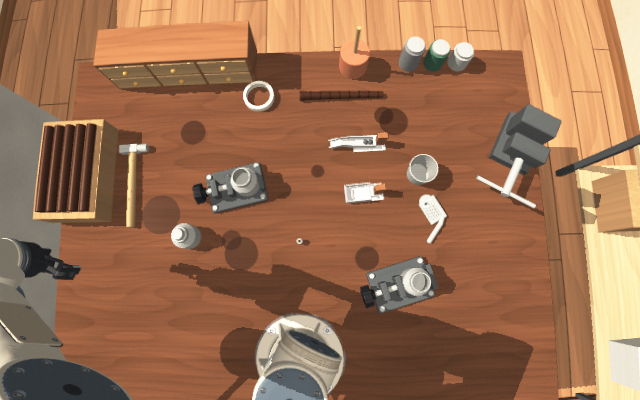

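Candidates in the pictures:
- **Scoops:** the spouted one is at top (357,142) / scene (300,295). The box-shaped empty one at top (364,192) / scene (278,245) is a decoy.
- **Flasks in fixtures:** one at top (243,180) / scene (408,200), one at top (415,282) / scene (200,175). The first is farther from the base at top (300,355), so I choose it.
- **Other decoys:** a cup at top (422,170) and a stoppered flask at top (185,236).

I'll check the choice in a close crop.

```bash
cat > h.py <<'E'
import numpy as np,cv2,pickle
from rig import *
def K(f):
    F=200/np.tan(np.radians(f['vertical_fov']/2));return np.array([[F,0,f['cx']],[0,F,f['cy']],[0,0,1.]])
def ray(f,uv):
    p=cv2.undistortPoints(np.array([[uv]],float),K(f),np.array(f['D'],float))[0,0]
    R=np.array(f['R']);return -R.T@np.array(f['t']),R.T@np.array([p[0],p[1],1])
def onz(f,uv,z):
    c,d=ray(f,uv);return c+d*(z-c[2])/d[2]
def two(f,a,g,b):
    c,d=ray(f,a);e,h=ray(g,b);d/=np.linalg.norm(d);h/=np.linalg.norm(h)
    s=np.linalg.lstsq(np.c_[d,-h],e-c,rcond=None)[0];p,q=c+d*s[0],e+h*s[1]
    return (p+q)/2,np.linalg.norm(p-q)
def proj(f,X):
    return cv2.projectPoints(np.array(X,float).reshape(-1,3),cv2.Rodrigues(np.array(f['R']))[0],np.array(f['t'],float),K(f),np.array(f['D'],float))[0][:,0]
def load(n): return pickle.load(open(n+'.pkl','rb'))
def snap(n):
    f=grab_frame(n);pickle.dump(f,open(n+'.pkl','wb'));return f
def crop(f,x,y,w,h,k): return cv2.resize(f['img'][y:y+h,x:x+w,::-1],None,fx=k,fy=k,interpolation=cv2.INTER_CUBIC)
E
python3 - <<'E'
from h import *
T,S=load('top'),load('scene')
a=crop(T,320,120,80,50,5);b=crop(T,190,155,80,60,5);c=crop(S,255,265,80,60,5);d=crop(S,370,165,80,60,5)
a=cv2.copyMakeBorder(a,0,50,0,0,0)
cv2.imwrite('pics/c1.png',np.vstack([np.hstack([a,b]),np.hstack([c,d])]))
for n,f in(('top',T),('scene',S)):
    h=cv2.cvtColor(f['img'],cv2.COLOR_RGB2HSV)
    m=cv2.inRange(h,(8,150,170),(20,255,255))
    N,l,st,ce=cv2.connectedComponentsWithStats(m)
    for i in range(1,N):
        if 15<st[i,4]<300:print(n,st[i],ce[i])
E
```

```text
top [136  25  57  10 212] [165.04245283  28.93867925]
top [192  24  28   8  73] [203.24657534  27.08219178]
top [208  25  40   7 132] [229.09090909  28.0530303 ]
top [104  35  19   9  75] [113.38666667  39.46666667]
top [123  35  11   8  36] [127.72222222  38.36111111]
top [177  37  12   3  16] [183.4375  38.25  ]
top [163  38  13   4  24] [169.66666667  38.83333333]
top [357  50  13   6  39] [363.          52.56410256]
top [339  55  12  20  93] [342.30107527  65.10752688]
top [629 149   7  16  51] [632.17647059 156.43137255]
top [351 170  24   3  44] [362.70454545 170.70454545]
top [493 236   8   4  16] [496.125 237.375]
top [328 239  16   5  34] [334.79411765 241.82352941]
top [ 64 245   9   3  16] [ 67.8125 245.6875]
scene [433   0  13  64 206] [439.06796117  29.49029126]
scene [375  65  11   4  24] [380.41666667  66.625     ]
scene [408  77  15   7  30] [414.33333333  79.96666667]
scene [372  85  40  13 175] [391.59428571  91.47428571]
scene [350 123  46  17 262] [375.19847328 132.28625954]
scene [ 53 128  11   5  23] [ 58.17391304 129.7826087 ]
scene [393 128  15   7  36] [398.8
[... 1591 characters left out ...]
4]
scene [631 301   9   8  17] [635.47058824 304.23529412]
scene [442 303  20  22 109] [450.40366972 315.67889908]
scene [ 45 306  21   7  51] [ 55.35294118 308.50980392]
scene [ 85 309   8   4  17] [ 88.58823529 310.05882353]
scene [630 314  10   5  20] [634.85 316.  ]
scene [247 322  14   8  35] [252.8        324.91428571]
scene [581 325  10   5  16] [585.375  326.5625]
scene [314 336   8   7  23] [317.04347826 338.7826087 ]
scene [292 340   8  12  26] [295.92307692 345.19230769]
scene [300 347  11   6  27] [305.2962963  350.33333333]
scene [223 362  70  34 250] [255.808 378.036]
scene [ 93 380  41  20 204] [110.85784314 390.75980392]
scene [415 391  20   9  85] [426.34117647 396.43529412]
```

View pics/c1.png

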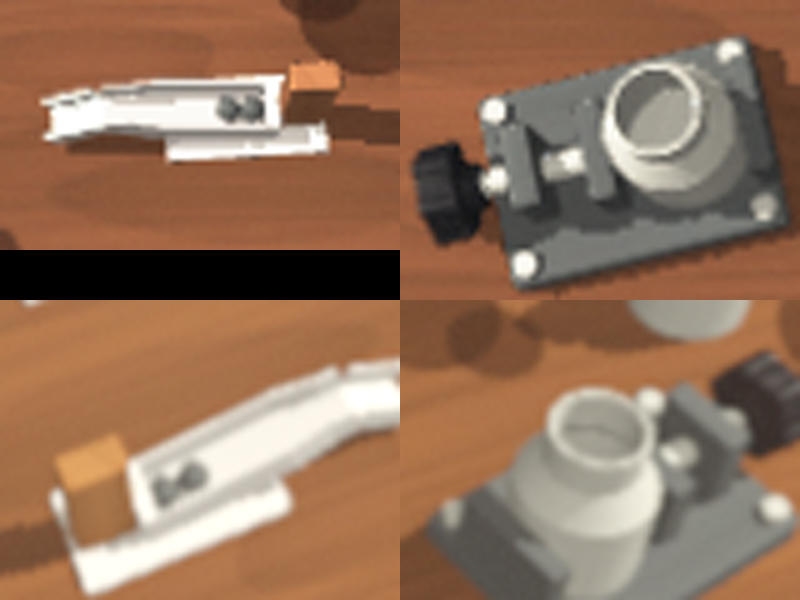

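The crop shows the spouted scoop with two balls in its trough. In the top view the handle top is near (382.6,135.3) and the lip near (329,144). The chosen flask is open, with its rim centred near top (241,177) and scene (410,190.6). Next I refine these points numerically.

Run:
```python
from h import *
T,S=load('top'),load('scene')
print('cam',ray(T,(320,200))[0],ray(S,(320,200))[0])
def comp(f,x,y,w,h,lo,hi):
    m=np.zeros(f['img'].shape[:2],np.uint8);q=cv2.cvtColor(f['img'],cv2.COLOR_RGB2HSV)
    m[y:y+h,x:x+w]=cv2.inRange(q,lo,hi)[y:y+h,x:x+w];return m
q=cv2.cvtColor(T['img'],cv2.COLOR_RGB2HSV)
print(q[133:142,374:392,0]);print(q[131:144,374:392,2])
h,r=two(T,(382.6,135.2),S,(273.6,297.4));print('handle',h,r,onz(T,(382.6,135.2),72))
m,r=two(T,(241,177),S,(410.2,190.6));print('mouth',m,r,onz(T,(241,177),115),onz(S,(410.2,190.6),115))
# other flask
print('other',onz(T,(418,281),115))
# white scoop mask
w=comp(T,320,125,75,35,(0,0,190),(180,60,255))
ys,xs=np.nonzero(w);print('white',xs.min(),xs.max(),[ (x,ys[xs==x].min(),ys[xs==x].max()) for x in range(xs.min(),xs.min()+10,1)])
print('lip',onz(T,(329.2,144),12))
for g in [(352.5,152),(385.5,150.5)]:print('foot near edge',onz(T,g,1))
a=crop(T,322,125,70,35,8);b=crop(S,260,270,85,52,7)
b=cv2.copyMakeBorder(b,0,0,0,800-b.shape[1],0) if b.shape[1]<800 else b
a=cv2.copyMakeBorder(a,0,0,0,b.shape[1]-a.shape[1],0)
for k in(0,):pass
cv2.imwrite('pics/c2.png',np.vstack([a,b])[:600])
print(a.shape,b.shape)
```

```text
cam [ 255.84959442  -64.19855178 1144.90889279] [ 996.16244364 -295.37649365  816.73490077]
[[10 11 11 11 13 12 12 12 12 12 12 12 12 11 11  9  9  9]
 [10 10 10 11 12 12 12 12 12 12 12 12 13 11 10 10  9  9]
 [17 20 18 11 13 12 12 12 12 12 12 12 13 11 10 10 10 10]
 [30 30 11 11 13 12 12 12 12 12 13 12 12 12 11 11 10 10]
 [30 30 11 11 13 11 12 11 12 12 12 11 12 12 11 11 11 11]
 [30 18 11 11 11 11 11 11 11 11 11 11 11 11 11 10 10 10]
 [30 16 11 11 12 12 11 12 11 11 11 12 11 10 10 10 10 10]
 [30 14 11 11 11 12 11 12 11 12 11 11 11 10 10 10  9 10]
 [30 18 11 12 12 12 11 12 12 11 11 12 11 10 11 10 10 11]]
[[153 155 153 154 153 150 150 151 151 147 119  94  97  96  98 100 103 102]
 [160 157 158 157 161 126 171 173 176 182 223 175 173 118 100 100 102 101]
 [160 158 157 157 231 223 225 231 230 230 229 227 223 187  97  99  99  99]
 [156 155 155 151 227 227 222 224 231 231 231 230 227 197 145 129 109 108]
 [250 254 251 163 237 225 227 222 225 232 230 231 230 210 123 155 152 153]
 [254 254 213 156 239 227 224 225 222 227 232 231 233 225 130 158 158 157]
 [254 254 178 169 243 219 212 215 203 205 20
[... 668 characters left out ...]
545928 150.26587403 115.        ] [507.21594157 150.84811935 115.        ]
other [ 214.5995725  -318.00934408  115.        ]
white 329 385 [(329, np.int64(140), np.int64(147)), (330, np.int64(139), np.int64(147)), (331, np.int64(139), np.int64(147)), (332, np.int64(139), np.int64(146)), (333, np.int64(139), np.int64(146)), (334, np.int64(139), np.int64(146)), (335, np.int64(138), np.int64(146)), (336, np.int64(138), np.int64(145)), (337, np.int64(138), np.int64(145)), (338, np.int64(139), np.int64(145))]
lip [625.42165259 -97.08931123  12.        ]
foot near edge [ 601.8998784  -168.16390839    1.        ]
foot near edge [ 604.75174984 -269.63713792    1.        ]
(280, 800, 3) (364, 800, 3)
```

View pics/c2.png

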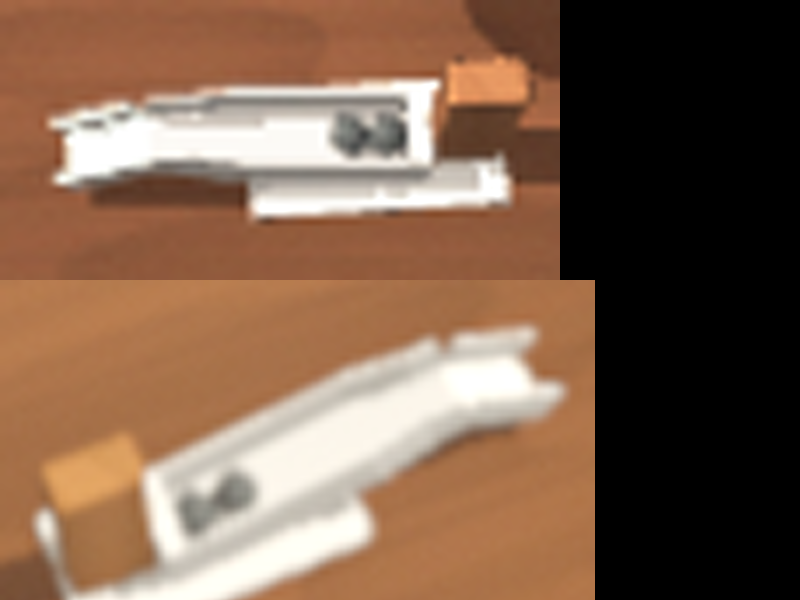

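The crop shows the handle's top face at top (382.7,135) and the lip floor edge at top (329.8,143.8). The two balls are at the back of the trough. This gives handle ≈ (630,-251), scoop yaw ≈ 1.60 and lip ≈ (625.5,-100). The foot edge, the 150 mm length and the 72 mm height all agree. I'll turn and travel there at height.

step_arm --motion '[{"claw":85,"delta_pos":[0,0,0],"turn":0.12},{"claw":85,"delta_pos":[0,0,0],"turn":0.12},{"claw":85,"delta_pos":[0,0,0],"turn":0.12},{"claw":85,"delta_pos":[0,0,0],"turn":0.12},{"claw":85,"delta_pos":[0,0,0],"turn":0.12},{"claw":85,"delta_pos":[0,0,0],"turn":0.12},{"claw":85,"delta_pos":[0,0,0],"turn":0.12},{"claw":85,"delta_pos":[0,0,0],"turn":0.12}]'

```text
clock: 0.77
eef_pos: [274.4, 561.2, 238.8]
tcp_rot: [-3.141, 0.001, 1.721]
contact_force: [-0.2, 0.1, -0.0]
opening: 0.994
grasp_force: 0.0
```

step_arm --motion '[{"claw":85,"delta_pos":[0,0,0],"turn":0.12},{"claw":85,"delta_pos":[-34,14,0],"turn":0},{"claw":85,"delta_pos":[-34,14,0],"turn":0},{"claw":85,"delta_pos":[-34,14,0],"turn":0},{"claw":85,"delta_pos":[-34,14,0],"turn":0},{"claw":85,"delta_pos":[-34,14,0],"turn":0},{"claw":85,"delta_pos":[-34,14,0],"turn":0},{"claw":85,"delta_pos":[-34,14,0],"turn":0}]'

```text
clock: 1.43
eef_pos: [381.2, 325.4, 239.1]
tcp_rot: [-3.141, 0.0, 1.607]
contact_force: [0.5, 1.1, 0.2]
opening: 0.999
grasp_force: 0.0
```

step_arm --motion '[{"claw":85,"delta_pos":[-34,14,0],"turn":0},{"claw":85,"delta_pos":[-34,14,0],"turn":0},{"claw":85,"delta_pos":[-34,14,0],"turn":0},{"claw":85,"delta_pos":[-34,14,0],"turn":0},{"claw":85,"delta_pos":[-34,14,0],"turn":0},{"claw":85,"delta_pos":[-34,14,0],"turn":0},{"claw":85,"delta_pos":[-34,14,0],"turn":0},{"claw":85,"delta_pos":[-34,14,0],"turn":0}]'

```text
clock: 2.1
eef_pos: [503.0, 57.5, 239.2]
tcp_rot: [-3.141, -0.0, 1.607]
contact_force: [0.5, 0.7, 0.3]
opening: 0.994
grasp_force: 0.0
```

step_arm --motion '[{"claw":85,"delta_pos":[-34,14,0],"turn":0},{"claw":85,"delta_pos":[-34,14,0],"turn":0},{"claw":85,"delta_pos":[-34,14,0],"turn":0},{"claw":85,"delta_pos":[-34,14,0],"turn":0},{"claw":85,"delta_pos":[-34,14,0],"turn":0},{"claw":85,"delta_pos":[-34,14,0],"turn":0},{"claw":85,"delta_pos":[0,0,0],"turn":0},{"claw":85,"delta_pos":[0,0,0],"turn":0}]'

```text
clock: 2.77
eef_pos: [594.1, -143.1, 238.5]
tcp_rot: [-3.141, -0.0, 1.604]
contact_force: [-0.1, 1.1, -0.1]
opening: 0.995
grasp_force: 0.0
```

```bash
cat >> h.py <<'E'
from scipy.spatial.transform import Rotation as Rt
def rel(xyz):
    s=sense();R=Rt.from_euler('xyz',s['tcp_rot']).as_matrix();return R.T@(np.array(xyz)-s['eef_pos'])
E
python3 - <<'E'
from h import *
s=sense();print(s['clock'],s['eef_pos'],s['tcp_rot'],s['qpos']);print(rel((629.7,-251,44)))
# refine rim with ellipse fit to bright rim
for n,b in(('top',(225,160,38,34)),('scene',(392,178,36,26))):
    f=load(n);x,y,w,h=b;g=cv2.cvtColor(crop(f,x,y,w,h,8),cv2.COLOR_BGR2GRAY)
    cv2.imwrite(f'pics/g_{n}.png',g)
A=cv2.imread('pics/g_top.png');B=cv2.imread('pics/g_scene.png');H=max(len(A),len(B))
p=lambda a:cv2.copyMakeBorder(a,0,H-len(a),0,0,0)
cv2.imwrite('pics/rim.png',np.hstack([p(A),p(B)]))
E
```

```text
2.7667 [ 594.13588707 -143.14841758  238.54162029] [-3.14066724e+00 -2.83205857e-04  1.60402900e+00] [-2.38896941e-01  3.32818724e-01  1.66433486e+00  2.64023334e-05
  1.14540655e+00 -2.72140657e-01]
[-109.02879578   32.14092733  194.48109025]
```

View pics/rim.png

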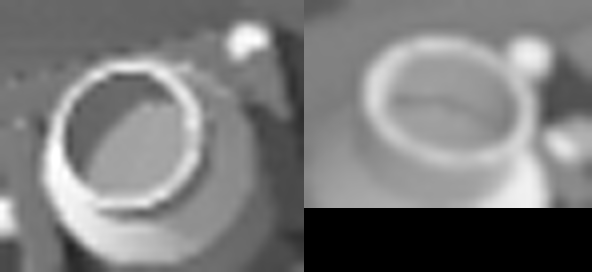

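The rim is centred at top ≈ (240.8,176.3) and scene ≈ (409.9,190.3), so the mouth is ≈ (506,151,115). Now I descend on the handle.

step_arm --motion '[{"claw":85,"delta_pos":[-28,8,10],"turn":0.005},{"claw":85,"delta_pos":[-27,8,20],"turn":0},{"claw":85,"delta_pos":[-27,8,20],"turn":0},{"claw":85,"delta_pos":[-27,8,30],"turn":0},{"claw":70,"delta_pos":[0,0,30],"turn":0},{"claw":60,"delta_pos":[0,0,30],"turn":0},{"claw":50,"delta_pos":[0,0,30],"turn":0},{"claw":50,"delta_pos":[0,0,18],"turn":0}]'

```text
clock: 3.43
eef_pos: [627.4, -247.4, 47.8]
tcp_rot: [-3.137, -0.002, 1.602]
contact_force: [-1.1, -0.1, 0.6]
opening: 0.585
grasp_force: 0.0
```

step_arm --motion '[{"claw":50,"delta_pos":[0,0,5],"turn":0},{"claw":40,"delta_pos":[0,0,0],"turn":0},{"claw":35,"delta_pos":[0,0,0],"turn":0}]'

```text
clock: 3.68
eef_pos: [630.0, -248.8, 47.2]
tcp_rot: [3.141, 0.0, 1.603]
contact_force: [0.9, -0.8, 0.1]
opening: 0.406
grasp_force: 0.0
```

Run:
```python
from h import *
s=sense();print(s['eef_pos'],s['tcp_rot'],s['opening']);print(rel((629.7,-251,44)))
T=snap('top');S=snap('scene')
a=crop(T,330,110,80,60,5);b=crop(S,240,240,100,75,5)
a=cv2.copyMakeBorder(a,0,75,0,0,0)
v=np.hstack([a,b]);cv2.imwrite('pics/g1.png',cv2.resize(v,None,fx=.88,fy=.88))
```

```text
[ 630.00749208 -248.78185855   47.17273132] [3.14109094e+00 1.30819874e-04 1.60254028e+00] 0.40584316326159825
[-2.20684951 -0.37932983  3.17283013]
```

View pics/g1.png

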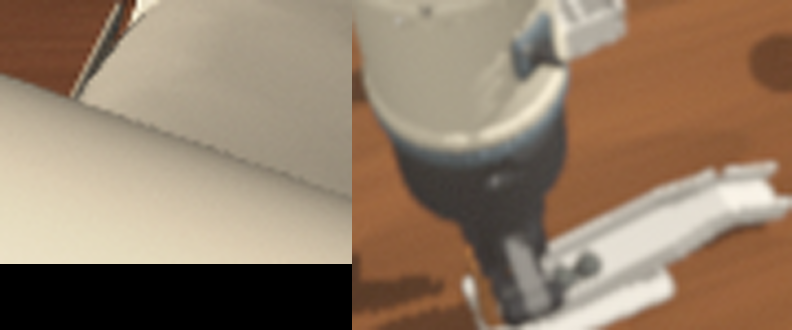

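The scene view shows the fingers straddling the handle near (274,300), with the scoop undisturbed and both balls inside. I'll close lightly (20 N), then lift 8 mm to learn whether the scoop pivots in the pads at that force. The lip can only sink to the bench, about 6° nose-down, which is below the 11° at which the balls roll.

step_arm --force 20 --motion '[{"claw":30,"delta_pos":[-2,0,2],"turn":0},{"claw":20,"delta_pos":[0,0,0],"turn":0},{"claw":10,"delta_pos":[0,0,0],"turn":0},{"claw":0,"delta_pos":[0,0,0],"turn":0},{"claw":0,"delta_pos":[0,0,0],"turn":0},{"claw":0,"delta_pos":[0,0,0],"turn":0}]'

```text
clock: 4.28
eef_pos: [630.2, -251.8, 45.3]
tcp_rot: [3.14, 0.001, 1.602]
contact_force: [-0.2, -0.4, 7.4]
opening: 0.21
grasp_force: 24.7
```

step_arm --motion '[{"claw":0,"delta_pos":[0,0,-2],"turn":0},{"claw":0,"delta_pos":[0,0,-3],"turn":0},{"claw":0,"delta_pos":[0,0,-3],"turn":0},{"claw":0,"delta_pos":[0,0,0],"turn":0},{"claw":0,"delta_pos":[0,0,0],"turn":0},{"claw":0,"delta_pos":[0,0,0],"turn":0}]'

```text
clock: 4.78
eef_pos: [629.5, -251.3, 52.1]
tcp_rot: [-3.141, -0.0, 1.602]
contact_force: [0.4, 0.7, -2.1]
opening: 0.211
grasp_force: 23.5
```

```bash
cat > tilt.py <<'E'
from h import *
# white scoop outline in scene: lip pixel = rightmost white; foot corner
def lipfoot(f,x,y,w,h):
    q=cv2.cvtColor(f['img'],cv2.COLOR_RGB2HSV)[y:y+h,x:x+w]
    m=cv2.inRange(q,(0,0,170),(180,70,255));N,l,st,ce=cv2.connectedComponentsWithStats(m)
    i=1+np.argmax(st[1:,4]);ys,xs=np.nonzero(l==i);return st[i]+[x,y,0,0,0],(xs.max()+x,ys[xs==xs.max()].mean()+y)
E
python3 - <<'E'
from tilt import *
s=sense();print(s['clock'],s['eef_pos'],s['contact_force'],s['wrist_torque'],s['grasp_force'],s['opening'])
print(lipfoot(load('scene'),255,260,90,65))
S=snap('scene');print(lipfoot(S,255,260,90,65))
old=cv2.imread('pics/scene0.png')
b=crop(S,250,265,100,60,6);a=cv2.resize(old[265:325,250:350],None,fx=6,fy=6,interpolation=2)
cv2.imwrite('pics/g2.png',cv2.resize(np.vstack([a,b]),None,fx=.83,fy=.83))
E
```

```text
4.7833 [ 629.45442181 -251.31728571   52.1203898 ] [ 0.36266016  0.72552316 -2.07856973] [-0.04341855  0.0377031   0.02213073] 23.50283056497574 0.21050148489769174
(array([ 270,  277,   70,   47, 1036]), (np.int64(339), np.float64(285.5)))
(array([ 270,  275,   70,   47, 1066]), (np.int64(339), np.float64(284.0)))
```

View pics/g2.png

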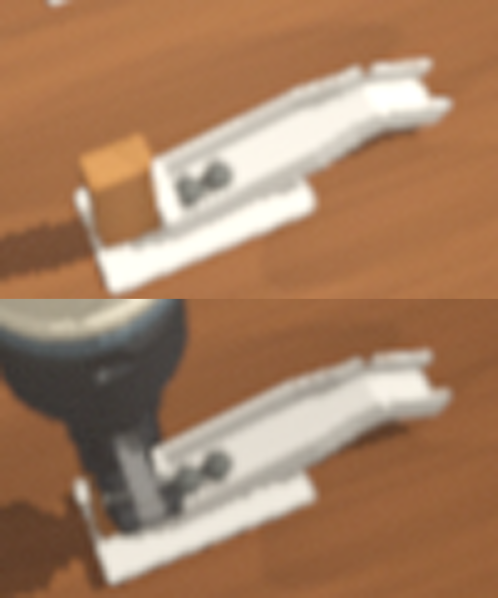

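The lip rose with the handle (scene (339,285.5) → (339,284)), so at 20 N the scoop stays level and the balls stay put. The tool can't pitch, so the scoop will have to pivot between the pads. While still only 7 mm up, I'll test whether a softer squeeze lets it swing.

step_arm --motion '[{"claw":17,"delta_pos":[0,0,0],"turn":0},{"claw":17,"delta_pos":[0,0,0],"turn":0}]'

```text
clock: 5.0
eef_pos: [629.5, -251.3, 52.1]
tcp_rot: [-3.141, -0.0, 1.602]
contact_force: [-0.2, -0.1, -2.1]
opening: 0.205
grasp_force: 23.5
```

step_arm --motion '[{"claw":17.6,"delta_pos":[0,0,0],"turn":0},{"claw":17.6,"delta_pos":[0,0,0],"turn":0}]'

```text
clock: 5.17
eef_pos: [629.6, -251.4, 52.2]
tcp_rot: [-3.141, -0.0, 1.602]
contact_force: [1.2, 0.2, -1.6]
opening: 0.204
grasp_force: 23.5
```

Run:
```python
from tilt import *
s=sense();print(s['clock'],s['eef_pos'],s['contact_force'],s['wrist_torque'],s['grasp_force'],s['opening'])
S=snap('scene');print(lipfoot(S,255,260,90,65))
```

```text
5.1667 [ 629.58034414 -251.3943584    52.20178137] [ 1.17534512  0.20540086 -1.553295  ] [-0.04473558  0.03559924 -0.0005524 ] 23.50191503763199 0.2036279043515844
(array([ 270,  276,   70,   46, 1069]), (np.int64(339), np.float64(284.0)))
```

step_arm --motion '[{"claw":18.0,"delta_pos":[0,0,0],"turn":0},{"claw":18.0,"delta_pos":[0,0,0],"turn":0}]'

```text
clock: 5.38
eef_pos: [629.7, -251.4, 52.4]
tcp_rot: [3.141, 0.0, 1.602]
contact_force: [0.2, -0.9, -0.4]
opening: 0.212
grasp_force: 0.3
```

step_arm --motion '[{"claw":18.3,"delta_pos":[0,0,0],"turn":0}]'

```text
clock: 5.47
eef_pos: [629.8, -251.5, 52.5]
tcp_rot: [3.141, 0.0, 1.602]
contact_force: [-0.2, -0.2, -0.1]
opening: 0.213
grasp_force: 0.0
```

step_arm --motion '[{"claw":18.6,"delta_pos":[0,0,0],"turn":0}]'

```text
clock: 5.55
eef_pos: [629.8, -251.5, 52.5]
tcp_rot: [3.141, 0.0, 1.602]
contact_force: [-0.4, 0.3, 0.0]
opening: 0.216
grasp_force: 0.0
```

Run:
```python
from tilt import *
s=sense();print(s['clock'],s['eef_pos'],s['contact_force'],s['wrist_torque'],s['grasp_force'],s['opening'])
S=snap('scene');print(lipfoot(S,255,260,90,65))
```

```text
5.55 [ 629.83826023 -251.46276013   52.52077122] [-0.38992527  0.30180678  0.02766254] [ 0.0858686   0.04151492 -0.01255078] 0.0 0.2163579521314176
(array([ 269,  277,   70,   47, 1054]), (np.int64(338), np.float64(285.5)))
```

The grip goes from 23 N to 0 between openings 17.6 and 18.0, and the scoop settled flat on the bench. I'll map that range finely. A squeeze of a few newtons should carry the weight yet let the nose swing.

step_arm --motion '[{"claw":17.95,"delta_pos":[0,0,0],"turn":0},{"claw":17.95,"delta_pos":[0,0,0],"turn":0}]'

```text
clock: 5.77
eef_pos: [629.7, -251.5, 52.5]
tcp_rot: [3.141, 0.0, 1.602]
contact_force: [-1.1, -0.2, 1.0]
opening: 0.208
grasp_force: 1.5
```

step_arm --motion '[{"claw":17.9,"delta_pos":[0,0,0],"turn":0},{"claw":17.9,"delta_pos":[0,0,0],"turn":0}]'

```text
clock: 5.93
eef_pos: [629.7, -251.5, 52.5]
tcp_rot: [3.141, 0.0, 1.602]
contact_force: [-0.4, 0.2, 2.3]
opening: 0.214
grasp_force: 2.9
```

step_arm --motion '[{"claw":17.85,"delta_pos":[0,0,0],"turn":0},{"claw":17.85,"delta_pos":[0,0,0],"turn":0}]'

```text
clock: 6.1
eef_pos: [629.7, -251.5, 52.5]
tcp_rot: [3.141, 0.0, 1.602]
contact_force: [-1.1, -0.7, 3.7]
opening: 0.211
grasp_force: 4.2
```

step_arm --motion '[{"claw":17.8,"delta_pos":[0,0,0],"turn":0},{"claw":17.8,"delta_pos":[0,0,0],"turn":0}]'

```text
clock: 6.27
eef_pos: [629.7, -251.5, 52.5]
tcp_rot: [3.141, 0.0, 1.602]
contact_force: [-1.0, 0.8, 4.8]
opening: 0.206
grasp_force: 5.6
```

The force follows the opening linearly, at about 1.4 N per 0.05 mm. Now I'll lift 8 mm at about 4 N and see whether the nose stays down.

step_arm --motion '[{"claw":17.85,"delta_pos":[0,0,0],"turn":0},{"claw":17.85,"delta_pos":[0,0,-2],"turn":0},{"claw":17.85,"delta_pos":[0,0,-2],"turn":0},{"claw":17.85,"delta_pos":[0,0,-2],"turn":0},{"claw":17.85,"delta_pos":[0,0,-2],"turn":0},{"claw":17.85,"delta_pos":[0,0,0],"turn":0},{"claw":17.85,"delta_pos":[0,0,0],"turn":0}]'

```text
clock: 6.85
eef_pos: [629.8, -251.5, 60.5]
tcp_rot: [3.141, 0.0, 1.602]
contact_force: [1.1, -1.1, -1.1]
opening: 0.208
grasp_force: 4.9
```

Run:
```python
from tilt import *
s=sense();print(s['clock'],s['eef_pos'],s['contact_force'],s['wrist_torque'],s['grasp_force'],s['opening'])
S=snap('scene');print(lipfoot(S,255,255,90,70))
a=lambda u:u
old=cv2.imread('pics/scene0.png')
b=crop(S,250,265,100,60,6);a=cv2.resize(old[265:325,250:350],None,fx=6,fy=6,interpolation=2)
cv2.imwrite('pics/g3.png',cv2.resize(np.vstack([a,b]),None,fx=.83,fy=.83))
```

```text
6.85 [ 629.77554454 -251.49365655   60.47427193] [ 1.06707716 -1.13379139 -1.14023777] [-0.07740106  0.01055982 -0.01499599] 4.87362340092659 0.20763028316484197
(array([ 266,  280,   71,   43, 1036]), (np.int64(336), np.float64(288.5)))
```

View pics/g3.png

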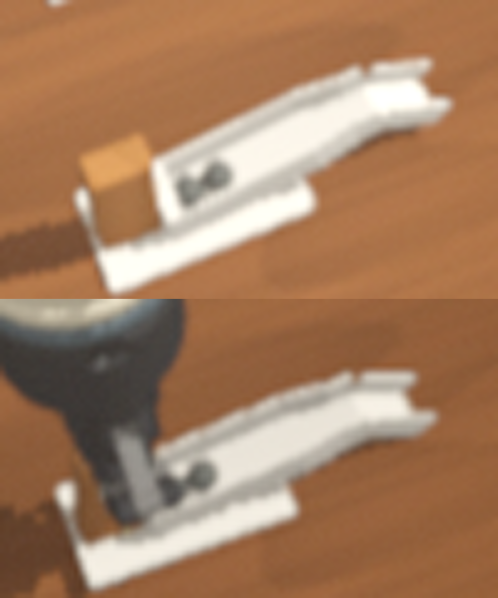

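The second frame shows the tail lifted while the lip stays on the bench (lip now at scene (336,288.5)), so the scoop pivots at about 4 N. I'll set it back flat, regrip slightly lower, and grip firmly for carrying.

step_arm --motion '[{"claw":17.85,"delta_pos":[0,0,3],"turn":0},{"claw":17.85,"delta_pos":[0,0,3],"turn":0},{"claw":17.85,"delta_pos":[0,0,2],"turn":0},{"claw":17.85,"delta_pos":[0,0,0],"turn":0},{"claw":20,"delta_pos":[0,0,0],"turn":0},{"claw":20,"delta_pos":[0,0,2],"turn":0},{"claw":20,"delta_pos":[0,0,2],"turn":0},{"claw":20,"delta_pos":[0,0,0],"turn":0}]'

```text
clock: 7.57
eef_pos: [629.2, -251.1, 47.6]
tcp_rot: [-3.141, -0.001, 1.602]
contact_force: [-1.1, 0.0, -0.2]
opening: 0.23
grasp_force: 0.0
```

step_arm --force 60 --motion '[{"claw":17,"delta_pos":[0,0,0],"turn":0},{"claw":10,"delta_pos":[0,0,0],"turn":0},{"claw":10,"delta_pos":[0,0,0],"turn":0},{"claw":10,"delta_pos":[0,0,0],"turn":0},{"claw":10,"delta_pos":[0,0,-2],"turn":0},{"claw":10,"delta_pos":[0,0,-4],"turn":0},{"claw":10,"delta_pos":[0,0,-7],"turn":0},{"claw":10,"delta_pos":[0,0,-10],"turn":0}]'

```text
clock: 8.23
eef_pos: [629.2, -251.2, 71.5]
tcp_rot: [-3.141, -0.0, 1.602]
contact_force: [-0.1, 0.6, -3.6]
opening: 0.199
grasp_force: 58.7
```

step_arm --motion '[{"claw":10,"delta_pos":[0,0,-13],"turn":0},{"claw":10,"delta_pos":[0,0,-15],"turn":0},{"claw":10,"delta_pos":[0,0,-15],"turn":0},{"claw":10,"delta_pos":[0,0,-15],"turn":0},{"claw":10,"delta_pos":[0,0,-15],"turn":0},{"claw":10,"delta_pos":[0,0,-12],"turn":0},{"claw":10,"delta_pos":[0,0,-8],"turn":0},{"claw":10,"delta_pos":[0,0,-4],"turn":0}]'

```text
clock: 8.9
eef_pos: [630.3, -251.7, 170.4]
tcp_rot: [3.139, 0.001, 1.602]
contact_force: [-0.1, 0.3, -2.7]
opening: 0.2
grasp_force: 58.8
```

Run:
```python
from tilt import *
s=sense();print(s['clock'],s['eef_pos'],s['tcp_rot'],s['contact_force'],s['wrist_torque'],s['grasp_force'])
S=snap('scene');print(lipfoot(S,255,195,110,105))
y=s['tcp_rot'][2];h=s['eef_pos']+[0,0,8]  # handle pt ~ TCP+7
lip=h+[150.5*np.cos(y),150.5*np.sin(y),-46.6];print('pred lip',lip,proj(S,lip))
print(rel((510.7,-40,s['eef_pos'][2])))
```

```text
8.9 [ 630.2905296  -251.66392047  170.44886944] [3.13930958e+00 1.01360367e-03 1.60178478e+00] [-0.12315361  0.25514516 -2.73353139] [-0.04446465 -0.0529092   0.04923274] 58.81444573402405
(array([ 261,  250,   80,   50, 1392]), (np.int64(340), np.float64(259.0)))
pred lip [ 625.62751413 -101.23617606  131.84886944] [[337.51815369 257.13892578]]
[ 215.27946345 -112.95164492   -0.59035907]
```

step_arm --motion '[{"claw":10,"delta_pos":[3.6,-1.9,0],"turn":0},{"claw":10,"delta_pos":[7.2,-3.8,0],"turn":0},{"claw":10,"delta_pos":[10.8,-5.6,0],"turn":0},{"claw":10,"delta_pos":[14.4,-7.5,0],"turn":0},{"claw":10,"delta_pos":[18,-9.4,0],"turn":0},{"claw":10,"delta_pos":[18,-9.4,0],"turn":0},{"claw":10,"delta_pos":[18,-9.4,0],"turn":0},{"claw":10,"delta_pos":[18,-9.4,0],"turn":0}]'

```text
clock: 9.62
eef_pos: [568.1, -143.3, 167.4]
tcp_rot: [-3.14, -0.001, 1.602]
contact_force: [-0.3, 0.4, -2.1]
opening: 0.202
grasp_force: 58.8
```

step_arm --motion '[{"claw":10,"delta_pos":[18,-9.4,0],"turn":0},{"claw":10,"delta_pos":[18,-9.4,0],"turn":0},{"claw":10,"delta_pos":[18,-9.4,0],"turn":0},{"claw":10,"delta_pos":[18,-9.4,0],"turn":0},{"claw":10,"delta_pos":[14.4,-7.5,0],"turn":0},{"claw":10,"delta_pos":[10.8,-5.6,0],"turn":0},{"claw":10,"delta_pos":[7.2,-3.8,0],"turn":0},{"claw":10,"delta_pos":[3.6,-1.9,0],"turn":0}]'

```text
clock: 10.28
eef_pos: [509.5, -38.0, 168.2]
tcp_rot: [-3.141, -0.0, 1.603]
contact_force: [0.1, -0.2, -2.3]
opening: 0.202
grasp_force: 58.8
```

step_arm --motion '[{"claw":10,"delta_pos":[0,0,0],"turn":0},{"claw":10,"delta_pos":[0,0,0],"turn":0},{"claw":10,"delta_pos":[0,0,0],"turn":0}]'

```text
clock: 10.53
eef_pos: [510.7, -39.5, 168.3]
tcp_rot: [3.141, 0.0, 1.601]
contact_force: [-0.8, -0.1, -1.4]
opening: 0.201
grasp_force: 58.8
```

Run:
```python
from tilt import *
s=sense();print(s['clock'],s['eef_pos'],s['tcp_rot'],s['contact_force'],s['grasp_force'])
S=snap('scene');T=snap('top')
y=s['tcp_rot'][2];h=s['eef_pos']+[0,0,7.5]
lip=h+[150.5*np.cos(y),150.5*np.sin(y),-46.6];print('pred lip',lip,proj(S,lip),proj(T,lip))
print(rel((510.7,-10.8,0)))
a=crop(S,330,150,100,75,8);cv2.imwrite('pics/s4.png',cv2.resize(a,None,fx=.5,fy=.5))
b=crop(T,230,145,100,75,8)
v=np.hstack([cv2.resize(a,(400,300)),cv2.resize(b,(400,300))]);cv2.imwrite('pics/m1.png',v)
```

```text
10.5333 [510.69571014 -39.50031166 168.33732726] [3.14112575e+00 2.38197622e-04 1.60139278e+00] [-0.75248262 -0.13992367 -1.41970715] 58.81601929664612
pred lip [506.09166286 110.92924909 129.23732726] [[396.93951489 190.95791909]] [[254.33763139 174.42997578]]
[ 28.7388851    1.01442324 168.23472509]
```

View pics/m1.png

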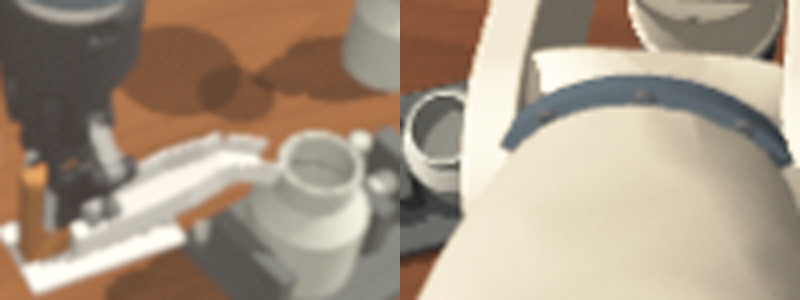

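The level scoop's lip is just in front of the rim at about scene (398,192), in line with the mouth, and the predicted lip at (397,191) agrees. I'll move it forward 29 mm and down 19 mm, so the lip is just inside and below the rim.

step_arm --motion '[{"claw":10,"delta_pos":[3,0,0],"turn":0},{"claw":10,"delta_pos":[6,0.5,0],"turn":0},{"claw":10,"delta_pos":[8,0.5,0],"turn":0},{"claw":10,"delta_pos":[6.5,0,0],"turn":0},{"claw":10,"delta_pos":[4,0,0],"turn":0},{"claw":10,"delta_pos":[1.3,0,0],"turn":0},{"claw":10,"delta_pos":[0,0,3],"turn":0},{"claw":10,"delta_pos":[0,0,5],"turn":0}]'

```text
clock: 11.3
eef_pos: [510.6, -10.0, 160.4]
tcp_rot: [3.141, 0.0, 1.602]
contact_force: [0.0, 0.6, -2.5]
opening: 0.2
grasp_force: 58.8
```

step_arm --motion '[{"claw":10,"delta_pos":[0,0,5],"turn":0},{"claw":10,"delta_pos":[0,0,4],"turn":0},{"claw":10,"delta_pos":[0,0,2],"turn":0},{"claw":10,"delta_pos":[0,0,0],"turn":0},{"claw":10,"delta_pos":[0,0,0],"turn":0}]'

```text
clock: 11.72
eef_pos: [510.2, -10.1, 149.2]
tcp_rot: [-3.141, -0.0, 1.601]
contact_force: [-0.3, 2.6, -0.6]
opening: 0.201
grasp_force: 59.1
```

```bash
cat >> tilt.py <<'E'
def lippred(s,th=0,g=11):
    # grasp pivot = TCP+11 up; handle pt is 'o' below pivot
    y=s['tcp_rot'][2];o=3.5;x,z=150.5,-46.6-o;c,n=np.cos(th),np.sin(th)
    X,Z=x*c+z*n,-x*n+z*c
    return s['eef_pos']+[X*np.cos(y),X*np.sin(y),11+Z]
def dark(f,x,y,w,h):
    g=f['img'][y:y+h,x:x+w].astype(int);m=((g.max(2)<140)&(np.ptp(g,axis=2)<25)).astype(np.uint8)
    N,l,st,ce=cv2.connectedComponentsWithStats(m);return [(st[i,4],(ce[i]+[x,y]).round(1)) for i in range(1,N) if st[i,4]>5]
E
python3 - <<'E'
from tilt import *
s=sense();print(s['clock'],s['eef_pos'],s['contact_force'],s['grasp_force'],lippred(s))
S=snap('scene');print(proj(S,lippred(s)));print(dark(S,355,180,30,30))
E
```

```text
11.7167 [510.22541046 -10.11045539 149.17227303] [-0.27220339  2.61797651 -0.58433916] 59.08239662647247 [505.62238477 140.31913663 110.07227303]
[[405.85442018 192.61747638]]
[(np.int32(351), array([361.6, 193. ]))]
```

The contact reading shows the beak just resting on the rim (about +2 N of support). I'll soften the grip and start raising the handle along the arc, to about 8° first.

step_arm --motion '[{"claw":17,"delta_pos":[0,0,0],"turn":0},{"claw":17.5,"delta_pos":[0,0,0],"turn":0},{"claw":17.7,"delta_pos":[0,0,0],"turn":0},{"claw":17.8,"delta_pos":[0,0,0],"turn":0},{"claw":17.85,"delta_pos":[0,0,0],"turn":0},{"claw":17.85,"delta_pos":[0,0,0],"turn":0}]'

```text
clock: 12.27
eef_pos: [510.3, -10.2, 149.3]
tcp_rot: [3.142, 0.0, 1.602]
contact_force: [0.2, 0.8, -1.2]
opening: 0.208
grasp_force: 8.4
```

step_arm --motion '[{"claw":17.85,"delta_pos":[1,0,-2],"turn":0},{"claw":17.85,"delta_pos":[1,0,-3],"turn":0},{"claw":17.85,"delta_pos":[1.3,0,-3],"turn":0},{"claw":17.85,"delta_pos":[1.3,0,-3],"turn":0},{"claw":17.85,"delta_pos":[1.3,0,-3],"turn":0},{"claw":17.85,"delta_pos":[1,0,-2],"turn":0},{"claw":17.85,"delta_pos":[0,0,0],"turn":0},{"claw":17.85,"delta_pos":[0,0,0],"turn":0}]'

```text
clock: 12.93
eef_pos: [510.2, -3.2, 165.5]
tcp_rot: [3.141, 0.0, 1.602]
contact_force: [0.1, -0.5, -2.8]
opening: 0.209
grasp_force: 8.3
```

```bash
cat >> tilt.py <<'E'
def edges(f,x0,x1,y0,y1):
    # foot plate lower outline (lowest bright neutral pixel per column) -> slope
    g=f['img'].astype(int);m=(g.min(2)>140)&(np.ptp(g,axis=2)<60);r=[]
    for x in range(x0,x1,3):
        ys=np.nonzero(m[y0:y1,x])[0]
        r.append((x,int(ys.max()+y0) if len(ys) else -1,int(ys.min()+y0) if len(ys) else -1))
    return r
E
python3 - <<'E'
from tilt import *
s=sense();print(s['clock'],s['eef_pos'],s['contact_force'],s['wrist_torque'],s['grasp_force'])
A=load('scene');S=snap('scene')
print(edges(A,328,395,160,240));print(edges(S,328,395,160,240));print(dark(S,355,175,30,35))
E
```

```text
12.9333 [510.16162553  -3.2056619  165.4613655 ] [ 0.05240455 -0.46067383 -2.77105046] [-0.03410254 -0.02031243  0.01718514] 8.339494317770004
[(328, 190, 183), (331, -1, -1), (334, -1, -1), (337, -1, -1), (340, -1, -1), (343, 212, 207), (346, 218, 216), (349, 223, 216), (352, 223, 216), (355, 222, 215), (358, 221, 214), (361, 220, 206), (364, 219, 202), (367, 217, 184), (370, 216, 188), (373, 215, 197), (376, 214, 191), (379, 213, 190), (382, 212, 188), (385, 211, 187), (388, 202, 186), (391, 200, 185), (394, 203, 185)]
[(328, 190, 183), (331, -1, -1), (334, -1, -1), (337, -1, -1), (340, -1, -1), (343, 203, 203), (346, 207, 202), (349, 213, 211), (352, 218, 185), (355, 218, 211), (358, 217, 210), (361, 216, 209), (364, 215, 201), (367, 214, 197), (370, 212, 177), (373, 211, 180), (376, 210, 187), (379, 209, 190), (382, 208, 185), (385, 207, 183), (388, 206, 182), (391, 197, 181), (394, 203, 180)]
[(np.int32(407), array([364.2, 187.3]))]
```

The grip read 8.4 N this time, so the scoop rose level instead of pivoting; the outline slope is unchanged. I'll return to the rim, soften to about 4 N and retry.

step_arm --motion '[{"claw":17.85,"delta_pos":[-1,0,2],"turn":0},{"claw":17.85,"delta_pos":[-1,0,3],"turn":0},{"claw":17.85,"delta_pos":[-1.3,0,3],"turn":0},{"claw":17.85,"delta_pos":[-1.3,0,3],"turn":0},{"claw":17.85,"delta_pos":[-1.3,0,3],"turn":0},{"claw":17.85,"delta_pos":[-1,0,2],"turn":0},{"claw":17.85,"delta_pos":[0,0,0],"turn":0},{"claw":17.95,"delta_pos":[0,0,0],"turn":0}]'

```text
clock: 13.65
eef_pos: [510.2, -10.2, 149.1]
tcp_rot: [-3.141, -0.0, 1.602]
contact_force: [-0.8, -0.2, -1.6]
opening: 0.211
grasp_force: 2.6
```

step_arm --motion '[{"claw":18.0,"delta_pos":[0,0,0],"turn":0},{"claw":18.0,"delta_pos":[0,0,0],"turn":0}]'

```text
clock: 13.82
eef_pos: [510.6, -10.2, 149.6]
tcp_rot: [3.141, 0.0, 1.602]
contact_force: [0.5, 0.0, 0.5]
opening: 0.212
grasp_force: 0.0
```

step_arm --motion '[{"claw":18.0,"delta_pos":[1,0,-2],"turn":0},{"claw":18.0,"delta_pos":[1,0,-3],"turn":0},{"claw":18.0,"delta_pos":[1,0,-3],"turn":0},{"claw":18.0,"delta_pos":[0,0,0],"turn":0},{"claw":18.0,"delta_pos":[0,0,0],"turn":0}]'

```text
clock: 14.23
eef_pos: [510.5, -7.1, 157.7]
tcp_rot: [3.141, 0.0, 1.602]
contact_force: [-0.2, 0.5, 0.6]
opening: 0.21
grasp_force: 0.0
```

Run:
```python
from tilt import *
s=sense();print(s['clock'],s['eef_pos'],s['contact_force'],s['wrist_torque'],s['grasp_force'])
S=snap('scene')
print(edges(S,340,395,160,240));print(dark(S,355,175,30,35))
```

```text
14.2333 [510.4621316   -7.06741747 157.73960875] [-0.20134236  0.54678644  0.58736772] [ 0.00322236 -0.02884866 -0.03513435] 0.0
[(340, -1, -1), (343, -1, -1), (346, -1, -1), (349, -1, -1), (352, -1, -1), (355, -1, -1), (358, 239, 220), (361, 239, 217), (364, 238, 213), (367, 236, 180), (370, 233, 181), (373, 230, 187), (376, 228, 201), (379, 225, 198), (382, 223, 196), (385, 220, 194), (388, 207, 191), (391, 204, 190), (394, 203, 189)]
[(np.int32(402), array([362.2, 188. ]))]
```

The grip went to zero and the tail has sagged: the foot edge is now steeper. I need a look before doing anything (last picture).

Run:
```python
from tilt import *
S=snap('scene');cv2.imwrite('pics/look.png',crop(S,310,140,130,110,6)[:600])
print(edges(S,340,395,160,260))
```

```text
[(340, -1, -1), (343, -1, -1), (346, -1, -1), (349, -1, -1), (352, -1, -1), (355, -1, -1), (358, 242, 220), (361, 241, 217), (364, 238, 213), (367, 236, 180), (370, 233, 181), (373, 230, 187), (376, 228, 201), (379, 225, 198), (382, 223, 196), (385, 220, 194), (388, 207, 191), (391, 203, 190), (394, 203, 189)]
```

View pics/look.png

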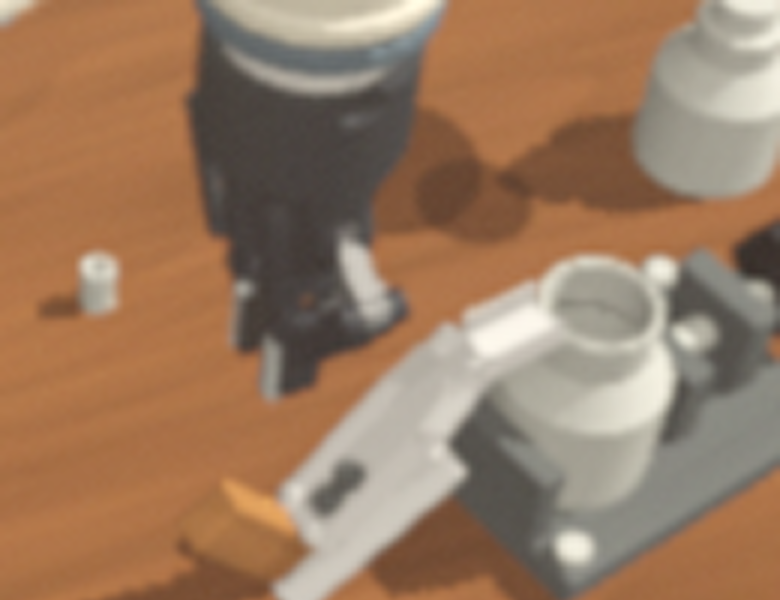

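The scoop slid out of the pads and now leans nose-up, its tail on the bench and its lip on the flask rim. The handle is around scene (352,227), the foot's front corner at (388,218), and both balls are still at the back of the trough near (366,221), so nothing is lost. I'll work out its pose and pick it up again by the same handle faces.

```bash
cat > pose.py <<'E'
from tilt import *
def W(P,h,phi,yaw): # scoop-frame (rel handle pt) -> world ; phi nose up
    P=np.atleast_2d(P).astype(float);R=Rt.from_euler('ZY',[yaw,-phi]).as_matrix();return h+P@R.T
N={'topBR':(-15,-9,17),'topFR':(15,-9,17),'topBL':(-15,9,17),'topFL':(15,9,17),'footFR':(81.5,-25,-55),'footTR':(-19.5,-25,-55),'footFL':(81.5,25,-55),'lip':(150.5,0,-46.6),'lipR':(150.5,-12,-46.6),'lipL':(150.5,12,-46.6)}
E
python3 - <<'E'
from pose import *
S=load('scene')
for phi in (35,40,45):
    p=np.radians(phi);hh=np.array([510.6,0,0]);k=W([N['footTR'],N['lip']],hh,p,1.6)
    h=hh+[0,0,-k[0,2]];  # tail on bench
    l=W(N['lip'],h,p,1.6)[0];h[1]=124-l[1]
    print(phi,h.round(1),'lip',W(N['lip'],h,p,1.6)[0].round(1))
    for n,P in N.items():print(n,proj(S,W(P,h,p,1.6))[0].round(1),end=' ')
    print()
h=cv2.cvtColor(S['img'],cv2.COLOR_RGB2HSV)[215:242,334:366]
print(h[::2,::2,1]);print(h[::2,::2,2])
E
```

```text
35 [510.6 -25.9  56.2] lip [506.2 124.  104.4]
topBR [339.  230.9] topFR [348.3 223.6] topBL [335.9 225.5] topFL [345.1 218.2] footFR [384.4 221. ] footTR [353.6 244.5] footFL [374.8 206.9] lip [399.9 196.1] lipR [402.4 199.4] lipL [397.4 192.8] 
40 [510.6 -21.2  54.7] lip [506.4 124.  115.7]
topBR [340.5 231.2] topFR [349.3 223.6] topBL [337.4 225.8] topFL [346.1 218.2] footFR [386.3 218.8] footTR [357.  243.3] footFL [376.6 204.8] lip [400.7 193.2] lipR [403.3 196.5] lipL [398.2 189.9] 
45 [510.6 -15.3  52.7] lip [506.5 124.  126.1]
topBR [342.5 231.4] topFR [350.7 223.6] topBL [339.4 226. ] topFL [347.5 218.3] footFR [388.3 216.8] footTR [360.6 242. ] footFL [378.5 202.7] lip [401.5 190.4] lipR [404.1 193.8] lipL [398.9 187.1] 
[[151 149 149 148 149 150 145 148 147 150 145 146 147 147  64  25]
 [149 149 153 149 147 150 147 146 149 147 147 149 147  74  25  22]
 [151 149 147 150 150 148 151 149 152 149 148 147  73  24  22  23]
 [150 151 150 148 151 151 153 147 149 151 151  83  22  21  24  30]
 [148 152 150 149 150 150 151 149 149 147 146  78  24  24  27  21]
 [150 151 147 149 150 14
[... 818 characters left out ...]
 182 166 166 208 209 159 112]
 [177 175 175 175 167 162 166 188 223 222 220 190 205 189 115  99]
 [175 174 175 166 168 170 169 173 193 214 225 226 204 190 151 123]
 [175 172 168 166 171 174 179 172 164 166 186 210 209 190 204 187]
 [168 168 166 148 168 176 170 168 168 166 162 162 170 173 204 196]
 [166 166 164 123 147 159 160 162 165 165 164 159 146 146 178 196]
 [171 173 175 169 138 127 137 152 158 161 161 152 148 165 190 200]
 [176 177 170 148 131 122 122 122 132 144 145 148 161 192 204 207]
 [158 148 135 119 121 119 121 122 120 119 124 177 196 206 207 203]
 [121 119 119 121 121 121 120 118 126 130 152 178 205 206 202 182]
 [121 122 121 127 131 151 161 162 170 172 169 160 191 201 184 178]]
```

The corner positions fit a pose of nose-up ≈ 41° with the handle point at (510.6,-20,54). Tail and lip heights match bench and rim. The lip already bears on the rim, so I can grip the handle here, raise it while the lip stays supported, bring the scoop level again and clamp. Moving over and down now.

step_arm --force 20 --motion '[{"claw":30,"delta_pos":[-7,0,0],"turn":0},{"claw":45,"delta_pos":[-8.5,0,5],"turn":0},{"claw":50,"delta_pos":[0,0,15],"turn":0},{"claw":50,"delta_pos":[0,0,25],"turn":0},{"claw":50,"delta_pos":[0,0,25],"turn":0},{"claw":50,"delta_pos":[0,0,20],"turn":0},{"claw":45,"delta_pos":[0,0,15],"turn":0},{"claw":40,"delta_pos":[0,0,6],"turn":0}]'

```text
clock: 15.0
eef_pos: [509.1, -23.4, 43.8]
tcp_rot: [-3.138, -0.0, 1.601]
contact_force: [-0.4, -1.2, 0.4]
opening: 0.468
grasp_force: 0.0
```

step_arm --motion '[{"claw":35,"delta_pos":[0,0,0],"turn":0},{"claw":30,"delta_pos":[0,0,0],"turn":0},{"claw":25,"delta_pos":[0,0,0],"turn":0},{"claw":21,"delta_pos":[0,0,0],"turn":0},{"claw":19,"delta_pos":[0,0,0],"turn":0},{"claw":18,"delta_pos":[0,0,0],"turn":0},{"claw":17.8,"delta_pos":[0,0,0],"turn":0},{"claw":17.8,"delta_pos":[0,0,0],"turn":0}]'

```text
clock: 15.67
eef_pos: [511.1, -22.8, 46.9]
tcp_rot: [3.141, 0.0, 1.602]
contact_force: [-0.5, -0.1, 5.5]
opening: 0.21
grasp_force: 6.5
```

```bash
cat >> pose.py <<'E'
def foot(S):
    g=S['img'].astype(int);m=((g.min(2)>135)&(np.ptp(g,axis=2)<70)).astype(np.uint8)
    r=[]
    for x in range(340,400,2):
        ys=np.nonzero(m[150:262,x])[0]
        r.append((x,int(ys.max()+150) if len(ys) else -1))
    return r
E
python3 - <<'E'
from pose import *
s=sense();print(s['clock'],s['eef_pos'],s['tcp_rot'],s['contact_force'],s['grasp_force'])
S=snap('scene');print(foot(S));print(dark(S,355,205,25,30))
E
```

```text
15.6667 [511.13025139 -22.75548261  46.89262441] [3.14052193e+00 2.33906336e-04 1.60201082e+00] [-0.53697476 -0.11226718  5.46234308] 6.458886489272118
[(340, 186), (342, 187), (344, 188), (346, 193), (348, 194), (350, 194), (352, 194), (354, 194), (356, 239), (358, 242), (360, 242), (362, 240), (364, 238), (366, 237), (368, 235), (370, 233), (372, 231), (374, 230), (376, 228), (378, 226), (380, 224), (382, 223), (384, 221), (386, 219), (388, 208), (390, 205), (392, 203), (394, 204), (396, 208), (398, 211)]
[(np.int32(101), array([357. , 215.5])), (np.int32(48), array([365.6, 221.5]))]
```

The handle is gripped at 6.5 N, and the scoop and balls haven't moved. I'll raise it slowly with a soft grip, checking as it rises.

step_arm --motion '[{"claw":17.85,"delta_pos":[0,0,-1],"turn":0},{"claw":17.85,"delta_pos":[0,0,-3],"turn":0},{"claw":17.85,"delta_pos":[0,0,-4],"turn":0},{"claw":17.85,"delta_pos":[0,0,-4],"turn":0},{"claw":17.85,"delta_pos":[0,0,-4],"turn":0},{"claw":17.85,"delta_pos":[0,0,-4],"turn":0},{"claw":17.85,"delta_pos":[0,0,-2],"turn":0},{"claw":17.85,"delta_pos":[0,0,0],"turn":0}]'

```text
clock: 16.38
eef_pos: [511.0, -22.7, 68.9]
tcp_rot: [3.141, 0.0, 1.602]
contact_force: [-0.6, 1.6, -2.3]
opening: 0.212
grasp_force: 4.6
```

Run:
```python
from pose import *
s=sense();print(s['clock'],s['eef_pos'],s['tcp_rot'],s['contact_force'],s['grasp_force'])
S=snap('scene');F=foot(S);print(F);print(dark(S,355,195,28,40))
p=np.array([0,s['eef_pos'][1],0])
for phi in(41,36,31,26,20):
    ph=np.radians(phi);piv=s['eef_pos']+[-.5,0,11];h=piv-(W([0,0,4.],np.zeros(3),ph,1.6)[0])
    q=proj(S,W([N['footFR'],N['footTR'],N['lipR']],h,ph,1.6)).round(1);print(phi,q.tolist(),W(N['lip'],h,ph,1.6)[0].round(1))
```

```text
16.3833 [511.03226375 -22.65781272  68.90248718] [3.14066367e+00 1.35610295e-05 1.60177697e+00] [-0.59308417  1.55124733 -2.30260004] 4.5754574239254
[(340, 178), (342, 214), (344, 180), (346, 186), (348, 187), (350, 187), (352, 187), (354, 236), (356, 239), (358, 239), (360, 237), (362, 236), (364, 234), (366, 233), (368, 231), (370, 230), (372, 228), (374, 227), (376, 225), (378, 224), (380, 222), (382, 221), (384, 220), (386, 218), (388, 208), (390, 205), (392, 203), (394, 204), (396, 208), (398, 211)]
[(np.int32(198), array([359.2, 209. ]))]
41 [[388.0, 212.9], [358.4, 238.1], [405.1, 189.8]] [506.2 124.1 140.5]
36 [[387.6, 215.0], [356.6, 239.2], [405.8, 192.8]] [506.1 128.8 127.4]
31 [[387.0, 217.2], [354.7, 240.2], [406.0, 195.9]] [506.  132.3 114. ]
26 [[386.1, 219.4], [352.8, 241.1], [405.8, 199.2]] [505.9 134.7 100.4]
20 [[384.7, 222.1], [350.5, 242.1], [405.1, 203.2]] [505.9 136.   83.8]
```

It pivots: φ ≈ 33° with the lip staying on the rim, and the balls are safe. Continuing up to nearly level.

step_arm --motion '[{"claw":17.85,"delta_pos":[0,0,-3],"turn":0},{"claw":17.85,"delta_pos":[0,0,-5],"turn":0},{"claw":17.85,"delta_pos":[0,0,-5],"turn":0},{"claw":17.85,"delta_pos":[0,0,-5],"turn":0},{"claw":17.85,"delta_pos":[0,0,-5],"turn":0},{"claw":17.85,"delta_pos":[0,0,-5],"turn":0},{"claw":17.85,"delta_pos":[0,0,-5],"turn":0},{"claw":17.85,"delta_pos":[0,0,-2],"turn":0}]'

```text
clock: 17.1
eef_pos: [511.0, -22.7, 104.2]
tcp_rot: [3.141, 0.0, 1.602]
contact_force: [-0.5, 0.7, -2.7]
opening: 0.213
grasp_force: 4.2
```

```bash
cat > chk.py <<'E'
from pose import *
import sys
s=sense();print(s['clock'],s['eef_pos'],s['tcp_rot'],s['contact_force'],s['grasp_force'])
S=snap('scene');F=foot(S);print(F);print(dark(S,355,int(sys.argv[4]) if len(sys.argv)>4 else 180,28,40))
for phi in range(int(sys.argv[1]),int(sys.argv[2]),-int(sys.argv[3])):
    ph=np.radians(phi);piv=s['eef_pos']+[-.5,0,11];h=piv-(W([0,0,4.],np.zeros(3),ph,1.6)[0])
    q=proj(S,W([N['footFR'],N['footTR'],N['lipR']],h,ph,1.6)).round(1)
    print(phi,q.tolist(),'slope',((q[0,1]-q[1,1])/(q[0,0]-q[1,0])).round(3),W(N['lip'],h,ph,1.6)[0].round(1))
E
python3 chk.py 30 5 5
```

```text
17.1 [511.03897282 -22.68246442 104.209576  ] [3.14061739e+00 9.27340194e-05 1.60184378e+00] [-0.46414188  0.66569182 -2.72845127] 4.221777990460396
[(340, 165), (342, 166), (344, 167), (346, 174), (348, 175), (350, 231), (352, 234), (354, 234), (356, 233), (358, 232), (360, 230), (362, 229), (364, 228), (366, 227), (368, 226), (370, 225), (372, 223), (374, 222), (376, 221), (378, 220), (380, 219), (382, 218), (384, 216), (386, 215), (388, 206), (390, 204), (392, 202), (394, 204), (396, 208), (398, 211)]
[(np.int32(312), array([359.7, 196.5]))]
30 [[388.9, 208.8], [355.4, 232.4], [408.7, 187.1]] slope -0.704 [506.  132.9 146.6]
25 [[387.9, 211.2], [353.4, 233.3], [408.4, 190.5]] slope -0.641 [505.9 135.  133. ]
20 [[386.7, 213.6], [351.5, 234.1], [407.7, 194.1]] slope -0.582 [505.9 136.  119.1]
15 [[385.3, 216.0], [349.5, 234.8], [406.5, 197.8]] slope -0.525 [505.9 135.7 105.3]
10 [[383.6, 218.4], [347.6, 235.4], [405.0, 201.5]] slope -0.472 [506.  134.3  91.5]
```

step_arm --motion '[{"claw":17.85,"delta_pos":[1,0,-3],"turn":0},{"claw":17.85,"delta_pos":[1,0,-5],"turn":0},{"claw":17.85,"delta_pos":[1,0,-5],"turn":0},{"claw":17.85,"delta_pos":[1,0,-5],"turn":0},{"claw":17.85,"delta_pos":[1.5,0,-5],"turn":0},{"claw":17.85,"delta_pos":[1.5,0,-5],"turn":0},{"claw":17.85,"delta_pos":[1.5,0,-4],"turn":0},{"claw":17.85,"delta_pos":[0.5,0,-2],"turn":0}]'

```text
clock: 17.82
eef_pos: [510.7, -13.4, 138.1]
tcp_rot: [3.141, 0.0, 1.602]
contact_force: [0.3, 0.7, -2.5]
opening: 0.211
grasp_force: 4.0
```

```bash
python3 chk.py 12 -9 4 170
```

```text
17.8167 [510.67507811 -13.43303927 138.06076597] [3.14076614e+00 3.04050936e-05 1.60197843e+00] [ 0.31539507  0.69069439 -2.53795886] 3.9590129256248474
[(340, -1), (342, 213), (344, 216), (346, 216), (348, 223), (350, 226), (352, 227), (354, 227), (356, 226), (358, 225), (360, 224), (362, 223), (364, 222), (366, 221), (368, 220), (370, 220), (372, 219), (374, 218), (376, 217), (378, 216), (380, 215), (382, 214), (384, 214), (386, 213), (388, 204), (390, 203), (392, 201), (394, 204), (396, 208), (398, 211)]
[(np.int32(514), array([361.7, 188. ]))]
12 [[389.5, 207.8], [352.7, 225.9], [411.4, 190.0]] slope -0.492 [505.6 144.2 130.9]
8 [[388.0, 209.8], [351.1, 226.3], [410.0, 193.1]] slope -0.447 [505.6 142.6 119.9]
4 [[386.4, 211.8], [349.6, 226.7], [408.3, 196.2]] slope -0.405 [505.7 140.2 109.1]
0 [[384.7, 213.7], [348.1, 227.0], [406.5, 199.4]] slope -0.363 [505.8 137.   98.5]
-4 [[382.9, 215.7], [346.6, 227.1], [404.4, 202.5]] slope -0.314 [505.9 133.1  88.1]
-8 [[381.0, 217.5], [345.1, 227.2], [402.1, 205.5]] slope -0.27 [506.  128.5  78. ]
```

Level within about 6°, and the lip is inside the mouth at about (505.6,141,115). Continuing along the arc in stages, watching that the nose follows.

step_arm --motion '[{"claw":17.85,"delta_pos":[1,0,-3],"turn":0},{"claw":17.85,"delta_pos":[1,0,-3],"turn":0},{"claw":17.85,"delta_pos":[1,0,-3],"turn":0},{"claw":17.85,"delta_pos":[1,0,-3],"turn":0},{"claw":17.85,"delta_pos":[1,0,-3],"turn":0},{"claw":17.85,"delta_pos":[1,0,-2],"turn":0},{"claw":17.85,"delta_pos":[0,0,0],"turn":0}]'

```text
clock: 18.45
eef_pos: [510.5, -7.5, 154.8]
tcp_rot: [3.141, -0.0, 1.602]
contact_force: [-0.4, -0.3, -0.6]
opening: 0.211
grasp_force: 3.9
```

```bash
python3 chk.py 12 -13 4 170
```

```text
18.45 [510.46669927  -7.50608473 154.76991162] [ 3.14089264e+00 -2.02275876e-05  1.60188420e+00] [-0.41916609 -0.30302239 -0.64904758] 3.871069997549057
[(340, -1), (342, 209), (344, 212), (346, 214), (348, 219), (350, 222), (352, 223), (354, 223), (356, 222), (358, 221), (360, 221), (362, 220), (364, 219), (366, 218), (368, 218), (370, 217), (372, 216), (374, 215), (376, 215), (378, 214), (380, 213), (382, 213), (384, 212), (386, 211), (388, 203), (390, 202), (392, 201), (394, 204), (396, 209), (398, 211)]
[(np.int32(504), array([362.4, 185.9])), (np.int32(14), array([368.4, 203.4]))]
12 [[392.7, 202.7], [355.4, 221.0], [414.8, 184.7]] slope -0.491 [505.4 150.2 147.6]
8 [[391.2, 204.7], [353.8, 221.4], [413.3, 187.9]] slope -0.447 [505.4 148.5 136.6]
4 [[389.5, 206.8], [352.3, 221.7], [411.6, 191.1]] slope -0.401 [505.5 146.1 125.8]
0 [[387.8, 208.8], [350.7, 222.0], [409.7, 194.3]] slope -0.356 [505.6 142.9 115.2]
-4 [[385.9, 210.7], [349.2, 222.2], [407.6, 197.5]] slope -0.313 [505.7 139.  104.8]
-8 [[384.0, 212.6], [347.8, 222.2], [405.3, 200.6]] slope -0.265 [505.8 134.4  94.7]
-12 [[381.9, 214.5], [346.4, 222.2], [402.8, 203.7]] slope -0.217 [506.  129.1  85. ]
```

Level now (φ ≈ 0) with the rim carrying part of the weight and the lip about 2 mm below the rim. Next I tip.

step_arm --motion '[{"claw":17.85,"delta_pos":[1,0,-2],"turn":0},{"claw":17.85,"delta_pos":[1,0,-3],"turn":0},{"claw":17.85,"delta_pos":[1.2,0,-3],"turn":0},{"claw":17.85,"delta_pos":[1.4,0,-3],"turn":0},{"claw":17.85,"delta_pos":[1.4,0,-3],"turn":0},{"claw":17.85,"delta_pos":[1,0,-2],"turn":0},{"claw":17.85,"delta_pos":[0,0,0],"turn":0}]'

```text
clock: 19.08
eef_pos: [510.3, -0.5, 170.8]
tcp_rot: [3.141, -0.0, 1.602]
contact_force: [-1.1, -0.4, -2.2]
opening: 0.21
grasp_force: 3.8
```

```bash
python3 chk.py 4 -21 4 165
```

```text
19.0833 [ 5.10305804e+02 -4.77699803e-01  1.70848240e+02] [ 3.14070449e+00 -3.61084930e-06  1.60197102e+00] [-1.08504985 -0.44604503 -2.20049979] 3.783169984817505
[(340, -1), (342, -1), (344, 207), (346, 209), (348, 213), (350, 217), (352, 219), (354, 219), (356, 218), (358, 217), (360, 217), (362, 216), (364, 216), (366, 215), (368, 214), (370, 214), (372, 213), (374, 213), (376, 212), (378, 212), (380, 211), (382, 211), (384, 210), (386, 210), (388, 202), (390, 201), (392, 200), (394, 204), (396, 209), (398, 211)]
[(np.int32(577), array([364.8, 180. ])), (np.int32(13), array([369.2, 200.6]))]
4 [[393.1, 201.7], [355.4, 216.7], [415.4, 185.9]] slope -0.398 [505.3 153.1 141.9]
0 [[391.3, 203.7], [353.9, 216.9], [413.4, 189.2]] slope -0.353 [505.4 150.  131.2]
-4 [[389.4, 205.7], [352.4, 217.1], [411.3, 192.4]] slope -0.308 [505.5 146.1 120.9]
-8 [[387.4, 207.7], [350.9, 217.2], [408.9, 195.6]] slope -0.26 [505.7 141.5 110.8]
-12 [[385.3, 209.6], [349.5, 217.2], [406.4, 198.8]] slope -0.212 [505.8 136.2 101.1]
-16 [[383.1, 211.4], [348.2, 217.0], [403.7, 201.9]] slope -0.16 [506.  130.2  91.7]
-20 [[380.9, 213.2], [346.9, 216.8], [400.8, 204.9]] slope -0.106 [506.2 123.6  82.8]
```

The nose follows (φ ≈ -7°) and the lip is still inside. The handle is creeping down slightly in the pads, so I'll grip a touch firmer (≈5 N) and go on past the roll-out angle.

step_arm --motion '[{"claw":17.8,"delta_pos":[1,0,-2],"turn":0},{"claw":17.8,"delta_pos":[1.5,0,-3],"turn":0},{"claw":17.8,"delta_pos":[1.5,0,-3],"turn":0},{"claw":17.8,"delta_pos":[2,0,-3],"turn":0},{"claw":17.8,"delta_pos":[2,0,-3],"turn":0},{"claw":17.8,"delta_pos":[1.5,0,-2],"turn":0},{"claw":17.8,"delta_pos":[0,0,0],"turn":0}]'

```text
clock: 19.72
eef_pos: [510.0, 9.1, 186.8]
tcp_rot: [3.141, -0.0, 1.602]
contact_force: [-0.6, 0.3, -2.6]
opening: 0.206
grasp_force: 5.0
```

```bash
python3 chk.py 0 -29 4 165
```

```text
19.7167 [510.00078164   9.14988919 186.84144108] [ 3.14075724e+00 -6.95813631e-05  1.60203496e+00] [-0.5557106   0.3305171  -2.59977263] 5.033449083566666
[(340, -1), (342, -1), (344, -1), (346, -1), (348, 201), (350, 203), (352, 208), (354, 211), (356, 213), (358, 213), (360, 213), (362, 212), (364, 211), (366, 211), (368, 210), (370, 210), (372, 209), (374, 209), (376, 208), (378, 208), (380, 209), (382, 207), (384, 206), (386, 205), (388, 205), (390, 204), (392, 204), (394, 205), (396, 209), (398, 211)]
[(np.int32(501), array([367.9, 176.8])), (np.int32(14), array([373.8, 194.8]))]
0 [[395.8, 198.2], [358.1, 211.4], [418.1, 183.6]] slope -0.35 [505.1 159.6 147.2]
-4 [[393.9, 200.2], [356.6, 211.6], [415.9, 186.9]] slope -0.306 [505.2 155.7 136.9]
-8 [[391.8, 202.2], [355.2, 211.6], [413.5, 190.2]] slope -0.257 [505.4 151.1 126.8]
-12 [[389.7, 204.2], [353.7, 211.6], [410.9, 193.5]] slope -0.206 [505.5 145.8 117.1]
-16 [[387.5, 206.0], [352.4, 211.5], [408.1, 196.6]] slope -0.157 [505.7 139.8 107.7]
-20 [[385.2, 207.8], [351.1, 211.2], [405.2, 199.7]] slope -0.1 [505.9 133.2  98.8]
-24 [[382.9, 209.6], [349.9, 210.9], [402.1, 202.7]] slope -0.039 [506.1 126.   90.4]
-28 [[380.4, 211.2], [348.7, 210.5], [399.0, 205.6]] slope 0.022 [506.3 118.2  82.5]
```

At 5 N it lifted without pivoting (lip about 8 mm above the rim). I'll lower it back onto the rim, soften, and raise again.

step_arm --motion '[{"claw":17.8,"delta_pos":[-1,0,2],"turn":0},{"claw":17.8,"delta_pos":[-2,0,3],"turn":0},{"claw":17.8,"delta_pos":[-2,0,3],"turn":0},{"claw":17.8,"delta_pos":[-1,0,2],"turn":0},{"claw":17.85,"delta_pos":[0,0,0],"turn":0},{"claw":17.87,"delta_pos":[0,0,0],"turn":0},{"claw":17.87,"delta_pos":[0,0,0],"turn":0}]'

```text
clock: 20.35
eef_pos: [509.9, 2.8, 176.2]
tcp_rot: [-3.141, -0.0, 1.602]
contact_force: [-0.2, -0.8, -2.4]
opening: 0.207
grasp_force: 5.0
```

step_arm --motion '[{"claw":17.87,"delta_pos":[0.5,0,-2],"turn":0},{"claw":17.87,"delta_pos":[1,0,-2],"turn":0},{"claw":17.87,"delta_pos":[1,0,-2],"turn":0},{"claw":17.87,"delta_pos":[0,0,0],"turn":0},{"claw":17.87,"delta_pos":[0,0,0],"turn":0}]'

```text
clock: 20.77
eef_pos: [510.0, 5.4, 182.6]
tcp_rot: [3.141, 0.0, 1.602]
contact_force: [0.8, -0.1, -2.9]
opening: 0.21
grasp_force: 5.0
```

```bash
python3 chk.py -4 -21 4 165
```

```text
20.7667 [509.97835372   5.43946202 182.57859776] [3.14098866e+00 3.70825370e-05 1.60203885e+00] [ 0.75438561 -0.14320259 -2.86647502] 5.029708743095398
[(340, -1), (342, -1), (344, -1), (346, 202), (348, 205), (350, 208), (352, 212), (354, 215), (356, 215), (358, 214), (360, 214), (362, 213), (364, 213), (366, 212), (368, 212), (370, 211), (372, 210), (374, 210), (376, 209), (378, 209), (380, 209), (382, 208), (384, 207), (386, 207), (388, 206), (390, 205), (392, 197), (394, 205), (396, 209), (398, 211)]
[(np.int32(538), array([366.6, 177.6])), (np.int32(14), array([371.8, 196.6]))]
-4 [[392.2, 201.8], [355.0, 213.2], [414.2, 188.5]] slope -0.306 [505.2 152.  132.6]
-8 [[390.2, 203.8], [353.6, 213.2], [411.8, 191.8]] slope -0.257 [505.3 147.4 122.5]
-12 [[388.1, 205.7], [352.1, 213.2], [409.2, 195.0]] slope -0.208 [505.5 142.1 112.8]
-16 [[385.9, 207.6], [350.8, 213.1], [406.5, 198.1]] slope -0.157 [505.7 136.1 103.5]
-20 [[383.6, 209.4], [349.5, 212.9], [403.6, 201.2]] slope -0.103 [505.9 129.5  94.6]
```

step_arm --motion '[{"claw":17.87,"delta_pos":[-1,0,3],"turn":0},{"claw":17.87,"delta_pos":[0,0,2],"turn":0},{"claw":17.9,"delta_pos":[0,0,0],"turn":0}]'

```text
clock: 21.07
eef_pos: [509.4, 4.2, 176.6]
tcp_rot: [-3.141, -0.0, 1.602]
contact_force: [-0.0, 0.7, -1.6]
opening: 0.211
grasp_force: 4.3
```

step_arm --motion '[{"claw":17.92,"delta_pos":[0,0,0],"turn":0}]'

```text
clock: 21.15
eef_pos: [509.6, 4.3, 176.9]
tcp_rot: [-3.141, -0.0, 1.602]
contact_force: [-0.4, -0.0, -2.0]
opening: 0.208
grasp_force: 3.4
```

step_arm --motion '[{"claw":17.92,"delta_pos":[0,0,0],"turn":0}]'

```text
clock: 21.23
eef_pos: [509.8, 4.3, 177.2]
tcp_rot: [-3.141, -0.0, 1.602]
contact_force: [0.0, 0.4, -2.2]
opening: 0.214
grasp_force: 3.4
```

3.4 N now. Raising.

step_arm --motion '[{"claw":17.92,"delta_pos":[0.5,0,-2],"turn":0},{"claw":17.92,"delta_pos":[1,0,-2.5],"turn":0},{"claw":17.92,"delta_pos":[1,0,-2.5],"turn":0},{"claw":17.92,"delta_pos":[1,0,-2],"turn":0},{"claw":17.92,"delta_pos":[0,0,0],"turn":0}]'

```text
clock: 21.65
eef_pos: [510.1, 8.0, 186.9]
tcp_rot: [3.141, -0.0, 1.602]
contact_force: [-1.2, 0.2, -1.9]
opening: 0.215
grasp_force: 3.3
```

```bash
python3 chk.py -4 -25 4 165
```

```text
21.65 [510.0910464    8.02648116 186.94404496] [ 3.14053758e+00 -3.31784772e-05  1.60194115e+00] [-1.19457787  0.18618996 -1.93927928] 3.3445587381720543
[(340, -1), (342, -1), (344, 199), (346, 202), (348, 205), (350, 210), (352, 213), (354, 214), (356, 214), (358, 213), (360, 213), (362, 212), (364, 212), (366, 212), (368, 211), (370, 211), (372, 210), (374, 210), (376, 210), (378, 209), (380, 209), (382, 208), (384, 208), (386, 208), (388, 207), (390, 200), (392, 199), (394, 205), (396, 209), (398, 211)]
[(np.int32(494), array([367.3, 176.7])), (np.int32(14), array([370.8, 196.6]))]
-4 [[393.5, 200.4], [356.2, 211.7], [415.5, 187.1]] slope -0.303 [505.3 154.6 137. ]
-8 [[391.5, 202.4], [354.7, 211.8], [413.1, 190.4]] slope -0.255 [505.4 150.  126.9]
-12 [[389.3, 204.3], [353.3, 211.7], [410.5, 193.6]] slope -0.206 [505.6 144.7 117.2]
-16 [[387.1, 206.2], [352.0, 211.6], [407.7, 196.8]] slope -0.154 [505.8 138.7 107.8]
-20 [[384.8, 208.0], [350.7, 211.4], [404.8, 199.8]] slope -0.1 [506.  132.1  98.9]
-24 [[382.5, 209.7], [349.5, 211.1], [401.8, 202.9]] slope -0.042 [506.2 124.9  90.5]
```

φ ≈ -11° with the lip inside. Continuing.

step_arm --motion '[{"claw":17.92,"delta_pos":[1,0,-2.5],"turn":0},{"claw":17.92,"delta_pos":[1,0,-2.5],"turn":0},{"claw":17.92,"delta_pos":[1,0,-2.5],"turn":0},{"claw":17.92,"delta_pos":[1,0,-2.5],"turn":0},{"claw":17.92,"delta_pos":[0,0,0],"turn":0}]'

```text
clock: 22.12
eef_pos: [510.0, 12.0, 196.9]
tcp_rot: [3.141, -0.0, 1.602]
contact_force: [-0.4, -0.2, -2.7]
opening: 0.21
grasp_force: 3.3
```

```bash
python3 chk.py -8 -29 4 165
```

```text
22.1167 [509.96580519  11.98784589 196.92315577] [ 3.14065351e+00 -2.61154851e-05  1.60190020e+00] [-0.38950603 -0.20619213 -2.68637733] 3.295910730957985
[(340, -1), (342, -1), (344, -1), (346, 198), (348, 201), (350, 205), (352, 209), (354, 211), (356, 211), (358, 210), (360, 210), (362, 210), (364, 209), (366, 209), (368, 209), (370, 209), (372, 208), (374, 208), (376, 208), (378, 208), (380, 209), (382, 207), (384, 207), (386, 206), (388, 205), (390, 198), (392, 197), (394, 205), (396, 209), (398, 211)]
[(np.int32(407), array([369.4, 175.4])), (np.int32(10), array([373.2, 194. ]))]
-8 [[393.5, 199.2], [356.6, 208.5], [415.3, 187.2]] slope -0.252 [505.3 153.9 136.9]
-12 [[391.4, 201.1], [355.2, 208.5], [412.6, 190.4]] slope -0.204 [505.5 148.6 127.1]
-16 [[389.2, 203.0], [353.8, 208.3], [409.8, 193.7]] slope -0.15 [505.6 142.7 117.8]
-20 [[386.8, 204.9], [352.5, 208.1], [406.9, 196.8]] slope -0.093 [505.8 136.1 108.9]
-24 [[384.5, 206.6], [351.3, 207.8], [403.8, 199.8]] slope -0.036 [506.1 128.8 100.5]
-28 [[382.0, 208.3], [350.2, 207.4], [400.6, 202.8]] slope 0.028 [506.3 121.1  92.6]
```

```bash
cat > balls.py <<'E'
from pose import *
import sys
phi=np.radians(float(sys.argv[1]));off=float(sys.argv[2])
s=sense();S=snap('scene') if len(sys.argv)<4 else load('scene')
h=s['eef_pos']+[-.5,0,11]-W([0,0,off],np.zeros(3),phi,1.6)[0]
print('lip',W(N['lip'],h,phi,1.6)[0].round(1),s['clock'],s['contact_force'],s['grasp_force'])
g=S['img'].max(2)
for x in range(16,152,5):
    z=(-28.6-(122.5-x)*.194 if x<122.5 else -28.6-(x-122.5)*.57)+6
    for y in(0,):
        u,v=proj(S,W((x,y,z),h,phi,1.6))[0];i,j=int(round(u)),int(round(v));print(x,(i,j),g[j-1:j+2,i-2:i+3].min(),g[j,i],end=' | ')
print()
E
python3 balls.py -14 13 old
```

```text
lip [505.5 143.5 113.4] 22.1667 [ 0.48984626  0.71221592 -1.75254137] 3.306543678045273
16 (363, 198) 157 157 | 21 (365, 197) 156 218 | 26 (367, 197) 151 255 | 31 (368, 196) 138 213 | 36 (370, 195) 119 143 | 41 (372, 195) 107 119 | 46 (374, 194) 107 117 | 51 (376, 194) 117 156 | 56 (378, 193) 156 255 | 61 (380, 193) 255 255 | 66 (381, 192) 252 255 | 71 (383, 191) 235 255 | 76 (385, 191) 251 255 | 81 (387, 190) 235 255 | 86 (389, 190) 248 255 | 91 (391, 189) 210 253 | 96 (392, 189) 210 255 | 101 (394, 188) 194 250 | 106 (396, 188) 214 255 | 111 (398, 187) 195 226 | 116 (400, 187) 187 205 | 121 (401, 186) 187 190 | 126 (403, 186) 187 189 | 131 (404, 187) 187 199 | 136 (405, 187) 175 201 | 141 (406, 188) 164 191 | 146 (407, 189) 156 173 | 151 (409, 189) 151 159 |
```

Both balls are still at the back (dark at x ≈ 36–51 mm ahead of the handle) and the lip is at z ≈ 113. I'll soften slightly and wait, to see whether the nose creeps down on its own.

step_arm --motion '[{"claw":17.92,"delta_pos":[0,0,2],"turn":0},{"claw":17.93,"delta_pos":[0,0,2],"turn":0},{"claw":17.94,"delta_pos":[0,0,0],"turn":0},{"claw":17.94,"delta_pos":[0,0,0],"turn":0}]'

```text
clock: 22.5
eef_pos: [509.4, 11.8, 191.9]
tcp_rot: [-3.141, -0.0, 1.602]
contact_force: [0.8, 0.3, -2.4]
opening: 0.206
grasp_force: 2.4
```

```bash
python3 chk.py -12 -29 4 165; python3 balls.py -15 13 old
```

```text
22.5 [509.38576675  11.80401089 191.9197441 ] [-3.14091407e+00 -6.76393664e-05  1.60172960e+00] [ 0.79892324  0.28854809 -2.38624064] 2.386442609131336
[(340, -1), (342, -1), (344, -1), (346, 199), (348, 202), (350, 207), (352, 210), (354, 212), (356, 212), (358, 211), (360, 211), (362, 211), (364, 210), (366, 210), (368, 210), (370, 209), (372, 209), (374, 209), (376, 209), (378, 208), (380, 209), (382, 208), (384, 207), (386, 207), (388, 206), (390, 198), (392, 198), (394, 205), (396, 209), (398, 211)]
[(np.int32(450), array([368.8, 175.8])), (np.int32(8), array([378.9, 193.1]))]
-12 [[390.9, 202.3], [354.8, 209.7], [412.1, 191.6]] slope -0.205 [504.9 148.4 122.1]
-16 [[388.7, 204.2], [353.5, 209.5], [409.3, 194.8]] slope -0.151 [505.1 142.5 112.8]
-20 [[386.4, 206.0], [352.2, 209.3], [406.4, 197.9]] slope -0.096 [505.3 135.9 103.9]
-24 [[384.0, 207.7], [351.0, 209.0], [403.3, 201.0]] slope -0.039 [505.5 128.7  95.5]
-28 [[381.6, 209.4], [349.8, 208.6], [400.1, 203.9]] slope 0.025 [505.7 120.9  87.6]
lip [505.2 141.7 106.5] 22.55 [ 0.10356621 -0.01870401 -1.02715653] 2.3860302194952965
16 (362, 199) 155 158 | 21 (364, 199) 157 169 | 26 (366, 198) 169 255 | 31 (368, 197) 252 255 | 36 (370, 197) 255 255 | 41 (371, 196) 233 255 | 46 (373, 196) 203 233 | 51 (375, 195) 153 208 | 56 (377, 195) 107 155 | 61 (379, 194) 107 112 | 66 (381, 194) 112 148 | 71 (382, 193) 111 134 | 76 (384, 193) 111 123 | 81 (386, 192) 111 139 | 86 (388, 191) 139 248 | 91 (390, 191) 244 255 | 96 (392, 190) 240 255 | 101 (393, 190) 248 255 | 106 (395, 189) 218 255 | 111 (397, 189) 239 255 | 116 (399, 188) 198 242 | 121 (400, 188) 198 222 | 126 (402, 188) 198 211 | 131 (403, 189) 196 226 | 136 (404, 189) 188 215 | 141 (405, 190) 178 196 | 146 (406, 190) 165 198 | 151 (407, 191) 159 205 |
```

The balls have started rolling (now at x ≈ 56–81 mm) with the lip about 8 mm inside. I'll firm the grip and hold still.

step_arm --motion '[{"claw":17.85,"delta_pos":[0,0,0],"turn":0},{"claw":17.7,"delta_pos":[0,0,0],"turn":0},{"claw":17,"delta_pos":[0,0,0],"turn":0},{"claw":17,"delta_pos":[0,0,0],"turn":0},{"claw":17,"delta_pos":[0,0,0],"turn":0},{"claw":17,"delta_pos":[0,0,0],"turn":0},{"claw":17,"delta_pos":[0,0,0],"turn":0},{"claw":17,"delta_pos":[0,0,0],"turn":0}]'

```text
clock: 23.22
eef_pos: [509.6, 11.8, 192.3]
tcp_rot: [3.142, 0.0, 1.602]
contact_force: [-1.5, 0.2, -2.4]
opening: 0.207
grasp_force: 20.3
```

```bash
python3 chk.py -12 -21 4 165; python3 balls.py -15 13 old
```

```text
23.2167 [509.62901223  11.79858856 192.3050648 ] [3.14155200e+00 2.62357058e-05 1.60180360e+00] [-1.53119184  0.18663835 -2.39250412] 20.259947776794434
[(340, -1), (342, -1), (344, -1), (346, 199), (348, 202), (350, 206), (352, 210), (354, 212), (356, 212), (358, 211), (360, 211), (362, 211), (364, 210), (366, 210), (368, 210), (370, 209), (372, 209), (374, 209), (376, 209), (378, 208), (380, 209), (382, 208), (384, 207), (386, 207), (388, 206), (390, 198), (392, 199), (394, 204), (396, 209), (398, 211)]
[(np.int32(441), array([368.9, 175.8]))]
-12 [[391.0, 202.3], [354.9, 209.6], [412.1, 191.6]] slope -0.202 [505.1 148.4 122.5]
-16 [[388.7, 204.2], [353.5, 209.5], [409.4, 194.8]] slope -0.151 [505.3 142.5 113.2]
-20 [[386.4, 206.0], [352.3, 209.3], [406.4, 197.9]] slope -0.097 [505.5 135.9 104.3]
lip [505.4 141.7 106.8] 23.2667 [-0.68076445  0.45313276 -1.25498102] 20.259689390659332
16 (362, 199) 156 159 | 21 (364, 199) 156 169 | 26 (366, 198) 169 255 | 31 (368, 197) 252 255 | 36 (370, 197) 255 255 | 41 (371, 196) 255 255 | 46 (373, 196) 255 255 | 51 (375, 195) 255 255 | 56 (377, 195) 255 255 | 61 (379, 194) 255 255 | 66 (381, 194) 253 255 | 71 (383, 193) 255 255 | 76 (384, 193) 255 255 | 81 (386, 192) 255 255 | 86 (388, 191) 253 255 | 91 (390, 191) 255 255 | 96 (392, 190) 233 255 | 101 (393, 190) 245 255 | 106 (395, 189) 219 255 | 111 (397, 189) 197 249 | 116 (399, 188) 121 197 | 121 (400, 188) 121 168 | 126 (402, 188) 121 166 | 131 (403, 189) 155 216 | 136 (404, 189) 166 194 | 141 (405, 190) 173 181 | 146 (406, 190) 165 188 | 151 (407, 191) 162 197 |
```

The trough is nearly clear, with one dark spot left near the beak (x ≈ 120). I'll wait a little longer.

step_arm --motion '[{"claw":17,"delta_pos":[0,0,0],"turn":0},{"claw":17,"delta_pos":[0,0,0],"turn":0},{"claw":17,"delta_pos":[0,0,0],"turn":0},{"claw":17,"delta_pos":[0,0,0],"turn":0},{"claw":17,"delta_pos":[0,0,0],"turn":0},{"claw":17,"delta_pos":[0,0,0],"turn":0},{"claw":17,"delta_pos":[0,0,0],"turn":0},{"claw":17,"delta_pos":[0,0,0],"turn":0}]'

```text
clock: 23.93
eef_pos: [509.6, 11.8, 192.3]
tcp_rot: [-3.142, -0.0, 1.602]
contact_force: [0.3, 1.3, -0.9]
opening: 0.207
grasp_force: 20.3
```

```bash
python3 - <<'E'
from h import *
cv2.imwrite('a.png',load('scene')['img'])
E
python3 balls.py -15 13
python3 - <<'E'
from h import *
A=cv2.imread('a.png').astype(int).max(2);S=load('scene');B=S['img'].astype(int)
print('before');print(A[180:196,392:424:2]);print('after');print(B.max(2)[180:196,392:424:2])
d=np.abs(A-B.max(2))>25;ys,xs=np.nonzero(d);print(len(xs),[(x,y) for x,y in zip(xs,ys)][:30])
E
```

```text
lip [505.3 141.7 106.8] 23.9333 [ 0.33175916  1.33584423 -0.89159391] 20.273056626319885
16 (362, 199) 155 159 | 21 (364, 198) 156 180 | 26 (366, 198) 169 255 | 31 (368, 197) 252 255 | 36 (370, 197) 255 255 | 41 (371, 196) 255 255 | 46 (373, 196) 255 255 | 51 (375, 195) 255 255 | 56 (377, 195) 255 255 | 61 (379, 194) 255 255 | 66 (381, 194) 253 255 | 71 (383, 193) 255 255 | 76 (384, 193) 255 255 | 81 (386, 192) 255 255 | 86 (388, 191) 253 255 | 91 (390, 191) 255 255 | 96 (392, 190) 234 255 | 101 (393, 190) 245 255 | 106 (395, 189) 218 255 | 111 (397, 189) 239 255 | 116 (399, 188) 199 241 | 121 (400, 188) 199 223 | 126 (402, 188) 199 211 | 131 (403, 189) 196 226 | 136 (404, 189) 187 215 | 141 (405, 190) 175 196 | 146 (406, 190) 165 192 | 151 (407, 191) 162 197 | 
before
[[147 159 167 174 174 176 177 178 176 176 176 176 177 175 175 174]
 [165 171 174 184 180 177 177 176 176 175 176 175 175 174 173 170]
 [188 196 196 207 187 175 180 188 190 188 181 174 172 179 184 169]
 [217 228 225 218 190 184 196 210 214 209 198 182 169 204 222 181]
 [212 213 215 207 194 199 214 193 192 190 192 200 17
[... 1807 characters left out ...]
64 155 162 212 174 190]]
21 [(np.int64(377), np.int64(166)), (np.int64(401), np.int64(186)), (np.int64(402), np.int64(186)), (np.int64(403), np.int64(186)), (np.int64(400), np.int64(187)), (np.int64(401), np.int64(187)), (np.int64(402), np.int64(187)), (np.int64(403), np.int64(187)), (np.int64(404), np.int64(187)), (np.int64(398), np.int64(188)), (np.int64(399), np.int64(188)), (np.int64(400), np.int64(188)), (np.int64(401), np.int64(188)), (np.int64(402), np.int64(188)), (np.int64(403), np.int64(188)), (np.int64(404), np.int64(188)), (np.int64(405), np.int64(188)), (np.int64(399), np.int64(189)), (np.int64(400), np.int64(189)), (np.int64(405), np.int64(189)), (np.int64(346), np.int64(196))]
```

The trough and beak are now empty: both balls rolled out with the lip inside the mouth. I'll clamp, lift straight out, and carry the scoop to a clear bench spot around (610,-150).

step_arm --force 50 --motion '[{"claw":10,"delta_pos":[0,0,0],"turn":0},{"claw":10,"delta_pos":[0,0,0],"turn":0},{"claw":10,"delta_pos":[0,0,-3],"turn":0},{"claw":10,"delta_pos":[0,0,-7],"turn":0},{"claw":10,"delta_pos":[0,0,-10],"turn":0},{"claw":10,"delta_pos":[0,0,-10],"turn":0},{"claw":10,"delta_pos":[-4,2,-5],"turn":0},{"claw":10,"delta_pos":[-8,4,0],"turn":0}]'

```text
clock: 24.65
eef_pos: [517.0, 0.1, 229.3]
tcp_rot: [3.139, -0.0, 1.603]
contact_force: [0.5, 0.6, -2.2]
opening: 0.194
grasp_force: 50.5
```

step_arm --motion '[{"claw":10,"delta_pos":[-14,8,0],"turn":0},{"claw":10,"delta_pos":[-20,11,0],"turn":0},{"claw":10,"delta_pos":[-20,12,0],"turn":0},{"claw":10,"delta_pos":[-20,12,0],"turn":0},{"claw":10,"delta_pos":[-20,12,0],"turn":0},{"claw":10,"delta_pos":[-20,12,0],"turn":0},{"claw":10,"delta_pos":[-18,11,3],"turn":0},{"claw":10,"delta_pos":[-14,8,8],"turn":0}]'

```text
clock: 25.32
eef_pos: [608.2, -145.8, 216.9]
tcp_rot: [3.139, 0.001, 1.601]
contact_force: [0.6, -0.7, -0.6]
opening: 0.197
grasp_force: 50.5
```

step_arm --motion '[{"claw":10,"delta_pos":[-7,3,12],"turn":0},{"claw":10,"delta_pos":[0,0,18],"turn":0},{"claw":10,"delta_pos":[0,0,20],"turn":0},{"claw":10,"delta_pos":[0,0,20],"turn":0},{"claw":10,"delta_pos":[0,0,18],"turn":0},{"claw":10,"delta_pos":[0,0,12],"turn":0},{"claw":10,"delta_pos":[0,0,6],"turn":0},{"claw":10,"delta_pos":[0,0,0],"turn":0}]'

```text
clock: 25.98
eef_pos: [608.5, -149.8, 108.4]
tcp_rot: [-3.139, -0.001, 1.602]
contact_force: [-0.1, -0.0, -2.2]
opening: 0.2
grasp_force: 50.5
```

Run:
```python
from pose import *
s=sense();print(s['clock'],s['eef_pos'],s['tcp_rot'],s['contact_force'],s['grasp_force'])
S=snap('scene');T=snap('top')
for n,f in(('scene',S),('top',T)):
    o=cv2.imread(f'pics/{n}0.png')[:,:,::-1].astype(int);g=f['img'].astype(int)
    m=((np.abs(g-o).max(2)>35)).astype(np.uint8);N_,l,st,ce=cv2.connectedComponentsWithStats(m)
    print(n,[(st[i].tolist()) for i in range(1,N_) if st[i,4]>5])
for phi in(-10,-14,-18):
    p=np.radians(phi);h=s['eef_pos']+[-.5,0,11]-W([0,0,13.],np.zeros(3),p,1.6)[0];print(phi,proj(S,W([N['footFR'],N['footTR'],N['lipR']],h,p,1.6)).round(1).tolist(),W(N['lip'],h,p,1.6)[0].round(1))
```

```text
25.9833 [ 608.45763386 -149.75681975  108.42134407] [-3.13858367e+00 -8.73666130e-04  1.60201613e+00] [-0.0889371  -0.00694053 -2.15963129] 50.505951046943665
scene [[40, 0, 385, 348, 37225], [295, 0, 8, 2, 9], [481, 0, 64, 67, 1997], [75, 99, 175, 79, 5043], [265, 129, 2, 13, 16], [159, 137, 8, 7, 47], [187, 156, 19, 12, 97], [219, 163, 7, 5, 19], [62, 305, 5, 4, 17], [247, 313, 6, 4, 11], [400, 338, 8, 5, 13], [353, 343, 43, 19, 72], [334, 362, 18, 8, 27], [327, 370, 6, 3, 9], [307, 376, 12, 6, 15], [293, 382, 12, 6, 17]]
top [[0, 0, 5, 20, 50], [0, 0, 640, 400, 221874], [7, 13, 2, 4, 6], [2, 33, 4, 4, 8], [2, 38, 3, 7, 13], [0, 46, 3, 6, 10], [0, 53, 3, 5, 7], [268, 63, 7, 3, 9], [257, 67, 29, 11, 95], [281, 76, 4, 2, 6], [281, 78, 8, 7, 15], [293, 82, 3, 3, 6], [210, 87, 5, 4, 8], [434, 186, 10, 2, 14], [437, 278, 8, 5, 19], [425, 325, 5, 5, 10], [433, 326, 4, 4, 6], [416, 328, 6, 8, 21], [310, 339, 8, 8, 28], [403, 338, 22, 8, 58], [242, 341, 3, 5, 10], [466, 342, 3, 4, 6], [381, 344, 6, 2, 7], [444, 344, 11, 6, 23], [386, 349, 7, 6, 12], [393, 349, 5, 3, 6], [379, 353, 6, 3, 8]
[... 213 characters left out ...]
], [362, 370, 3, 5, 10], [367, 370, 4, 5, 15], [433, 371, 30, 22, 234], [421, 376, 2, 4, 6], [424, 377, 6, 3, 8], [433, 376, 6, 3, 8], [395, 380, 5, 3, 6], [425, 382, 10, 13, 52], [62, 384, 20, 16, 174], [355, 387, 4, 6, 9], [361, 387, 4, 3, 6], [375, 387, 4, 3, 6], [412, 386, 3, 7, 9], [416, 386, 5, 3, 6], [385, 389, 5, 7, 14], [409, 389, 3, 4, 6], [415, 389, 7, 4, 12], [15, 390, 7, 2, 13], [398, 390, 6, 5, 11], [404, 391, 5, 4, 9], [376, 392, 5, 2, 6], [568, 398, 13, 2, 14]]
-10 [[344.9, 277.3], [305.0, 289.6], [368.4, 263.2]] [603.9 -12.   34.6]
-14 [[342.5, 279.2], [303.1, 289.9], [365.7, 266.1]] [604.1 -18.2  25.2]
-18 [[340.1, 281.0], [301.3, 290.1], [362.9, 269.0]] [604.3 -25.1  16.2]
```

Nothing new shows on the bench near the flask. Now I lower at the minimum grip, so the lip meets the bench and swings the scoop flat.

step_arm --force 20 --motion '[{"claw":17,"delta_pos":[0,0,5],"turn":0},{"claw":17,"delta_pos":[0,0,6],"turn":0},{"claw":17.7,"delta_pos":[0,0,5],"turn":0},{"claw":17.8,"delta_pos":[0,0,4],"turn":0},{"claw":17.8,"delta_pos":[0,0,4],"turn":0},{"claw":17.8,"delta_pos":[0,0,4],"turn":0},{"claw":17.8,"delta_pos":[0,0,4],"turn":0},{"claw":17.8,"delta_pos":[0,0,4],"turn":0}]'

```text
clock: 26.75
eef_pos: [609.9, -150.3, 74.1]
tcp_rot: [3.141, 0.0, 1.602]
contact_force: [-0.6, -1.1, 0.1]
opening: 0.209
grasp_force: 8.7
```

Run:
```python
from pose import *
s=sense();print(s['clock'],s['eef_pos'],s['contact_force'],s['grasp_force'])
S=snap('scene');g=S['img'].astype(int);m=(g.min(2)>135)&(np.ptp(g,axis=2)<70)
print([(x,int(np.nonzero(m[230:320,x])[0].max()+230)) for x in range(300,372,4) if m[230:320,x].any()])
for phi in(0,-4,-8,-12):
    p=np.radians(phi);h=s['eef_pos']+[-.5,0,11]-W([0,0,13.],np.zeros(3),p,1.6)[0];q=proj(S,W([N['footFR'],N['footTR'],N['lipR']],h,p,1.6)).round(1);print(phi,q.tolist(),W([N['lip'],N['footFR'],N['footTR']],h,p,1.6)[:,2].round(1))
```

```text
26.75 [ 609.89486275 -150.3105205    74.07839136] [-0.58271054 -1.08258188  0.14862861] 8.732184022665024
[(300, 282), (304, 293), (308, 297), (312, 295), (316, 294), (320, 293), (324, 291), (328, 290), (332, 289), (336, 288), (340, 286), (344, 285), (348, 275), (352, 273), (356, 271), (360, 270), (364, 271), (368, 269)]
0 [[349.4, 280.3], [310.1, 296.2], [372.7, 263.9]] [25.5 17.1 17.1]
-4 [[347.4, 282.1], [308.2, 296.6], [370.6, 266.7]] [15.1 11.6 18.6]
-8 [[345.2, 284.0], [306.3, 297.0], [368.3, 269.5]] [ 5.1  6.4 20.5]
-12 [[343.0, 285.8], [304.5, 297.3], [365.8, 272.3]] [-4.5  1.6 22.6]
```

It is swinging flat (φ ≈ -8° and closing). I'll lower the rest, then open.

step_arm --motion '[{"claw":17.8,"delta_pos":[0,0,4],"turn":0},{"claw":17.8,"delta_pos":[0,0,4],"turn":0},{"claw":17.8,"delta_pos":[0,0,4],"turn":0},{"claw":17.8,"delta_pos":[0,0,3],"turn":0},{"claw":17.8,"delta_pos":[0,0,2],"turn":0},{"claw":17.8,"delta_pos":[0,0,0],"turn":0}]'

```text
clock: 27.3
eef_pos: [609.7, -150.2, 56.9]
tcp_rot: [-3.142, -0.0, 1.602]
contact_force: [1.0, 0.1, -0.4]
opening: 0.212
grasp_force: 8.6
```

step_arm --motion '[{"claw":18.2,"delta_pos":[0,0,0],"turn":0},{"claw":20,"delta_pos":[0,0,0],"turn":0},{"claw":26,"delta_pos":[0,0,0],"turn":0},{"claw":40,"delta_pos":[0,0,0],"turn":0},{"claw":50,"delta_pos":[0,0,0],"turn":0},{"claw":50,"delta_pos":[0,0,0],"turn":0},{"claw":50,"delta_pos":[0,0,-10],"turn":0},{"claw":50,"delta_pos":[0,0,-20],"turn":0}]'

```text
clock: 27.97
eef_pos: [608.0, -149.7, 85.9]
tcp_rot: [-3.138, -0.001, 1.602]
contact_force: [-1.3, 0.4, 0.2]
opening: 0.584
grasp_force: 0.0
```

step_arm --motion '[{"claw":50,"delta_pos":[0,0,-30],"turn":0},{"claw":50,"delta_pos":[0,0,-35],"turn":0},{"claw":50,"delta_pos":[0,0,-35],"turn":0},{"claw":50,"delta_pos":[-30,0,-30],"turn":0},{"claw":50,"delta_pos":[-35,0,0],"turn":0},{"claw":50,"delta_pos":[-35,0,0],"turn":0},{"claw":50,"delta_pos":[-35,0,0],"turn":0},{"claw":50,"delta_pos":[-35,0,0],"turn":0}]'

```text
clock: 28.63
eef_pos: [614.8, -321.1, 218.2]
tcp_rot: [3.141, 0.001, 1.602]
contact_force: [-0.2, -0.5, -0.0]
opening: 0.588
grasp_force: 0.0
```

step_arm --motion '[{"claw":50,"delta_pos":[-35,0,0],"turn":0},{"claw":50,"delta_pos":[-35,0,0],"turn":0},{"claw":50,"delta_pos":[-35,0,0],"turn":0},{"claw":50,"delta_pos":[-30,0,0],"turn":0},{"claw":50,"delta_pos":[0,0,0],"turn":0},{"claw":50,"delta_pos":[0,0,0],"turn":0}]'

```text
clock: 29.13
eef_pos: [618.5, -456.0, 216.9]
tcp_rot: [3.142, -0.0, 1.599]
contact_force: [0.1, 0.2, -0.1]
opening: 0.582
grasp_force: 0.0
```

Run:
```python
from pose import *
s=sense();print(s['clock'],s['eef_pos'],s['contact_force'],s['grasp_force'])
S=snap('scene');T=snap('top')
g=S['img'].astype(int);m=(g.min(2)>135)&(np.ptp(g,axis=2)<70)
print([(x,int(np.nonzero(m[230:320,x])[0].max()+230)) for x in range(296,376,4) if m[230:320,x].any()])
p=0;h=np.array([609.9,-150.3,55.]);print({n:proj(S,W(N[n],h,p,1.6))[0].round(1).tolist() for n in N})
o=cv2.imread('pics/scene0.png')[:,:,::-1].astype(int)
mm=((np.abs(g-o).max(2)>35)).astype(np.uint8);n,l,st,ce=cv2.connectedComponentsWithStats(mm)
print([(st[i].tolist()) for i in range(1,n) if st[i,4]>5])
# dark neutral blobs (ball-like) now vs start, both views
for nm,f in(('scene',S),('top',T)):
    o=cv2.imread(f'pics/{nm}0.png')[:,:,::-1].astype(int)
    k=lambda a:((a.max(2)<150)&(np.ptp(a,axis=2)<22)).astype(np.uint8)
    d=k(f['img'].astype(int))&(1-k(o));n,l,st,ce=cv2.connectedComponentsWithStats(d)
    print(nm,[(st[i].tolist()) for i in range(1,n) if 6<st[i,4]<80])
# flask mouth interior
print('mouth top',T['img'].max(2)[168:186:2,231:252:2]);t0=cv2.imread('pics/top0.png');print(t0.max(2)[168:186:2,231:252:2])
```

```text
29.1333 [ 618.46867431 -456.00719373  216.9060376 ] [ 0.13598772  0.15906889 -0.07774262] 0.0
[(296, 249), (300, 247), (304, 285), (308, 296), (312, 299), (316, 297), (320, 296), (324, 294), (328, 293), (332, 291), (336, 289), (340, 288), (344, 286), (348, 284), (352, 274), (356, 271), (360, 269), (364, 268), (368, 268), (372, 266)]
{'topBR': [308.9, 278.3], 'topFR': [321.3, 273.5], 'topBL': [305.8, 271.7], 'topFL': [318.1, 267.0], 'footFR': [349.0, 283.9], 'footTR': [310.2, 299.6], 'footFL': [340.0, 267.0], 'lip': [369.7, 263.7], 'lipR': [372.0, 267.6], 'lipL': [367.4, 259.8]}
[[0, 0, 250, 317, 42422], [268, 1, 5, 3, 9], [274, 0, 10, 4, 27], [286, 0, 7, 2, 12], [286, 0, 70, 123, 3331], [324, 0, 2, 4, 6], [329, 0, 3, 11, 25], [481, 0, 64, 66, 1972], [240, 3, 60, 79, 2202], [259, 14, 8, 4, 14], [269, 14, 20, 8, 82], [299, 39, 4, 8, 9], [162, 137, 5, 3, 14], [284, 138, 29, 6, 123], [253, 140, 172, 31, 2106], [261, 148, 16, 9, 79], [187, 156, 40, 14, 208], [225, 156, 8, 6, 33], [242, 256, 132, 69, 2419], [12, 310, 77, 43, 1788], [400, 338, 8, 5, 14], [90, 340, 5, 4, 12], [353, 343, 43, 
[... 1671 characters left out ...]
 95  63  65  69 100 107 106 107 138  90]
 [121  58  66  69 102 104 107 109 107 129  71]
 [163  61  64  92 104 105 108 106 107 120  80]
 [185 114  43  61 101 106 107 107 124 113  77]
 [176 184  72  41  64 108 107 112 129  66  88]
 [127 171 178 106  96 123 136 138  67  84  92]]
[[141 128 125 181 225 236 225 215 189 141 125]
 [121 133 190 109 108 108 105 166 211 148 148]
 [116 204 106 107 108 108 129 125 200 176 133]
 [159 150 104 106 109 158 165 168 166 218 143]
 [191  94 105 108 157 166 167 168 167 201 115]
 [239  98 102 145 163 165 167 168 166 190 127]
 [250 180 111 165 165 167 168 169 195 178 124]
 [247 250 148 164 166 170 168 176 200 106 139]
 [197 243 246 194 194 196 212 217 107 131 145]]
```

The scoop stands flat and upright: its foot and lip pixels match the level prediction. Dark ball spots now show inside the flask mouth at top (236,182), the trough is empty, and no ball shows on the bench. Handing in.

```bash
python3 -c "
from rig import *
print(sign_off())"
```

```text
the job is handed in; nothing more can be done
None
```

The job is handed in at 29 s: both balls appear to be in the flask, none shows on the bench, and the empty scoop stands upright and released, though on the first tipping attempt it slipped from the gripper and leaned nose-up on the flask rim until I regripped it.

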